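# Size potato rounds through the gauge and tip out the thick ones

### The arm

A 6-joint arm with a two-finger parallel gripper is mounted at the origin on the work surface. World frame = base frame: x ahead of the robot, y to its left, z up, the work surface at z = 0. Lengths are in m, angles in rad, forces in N, time in s.
With the tool pointing down it reaches from about 0.425 to 0.925 m from the base axis. Payload 12.5 kg.
Tool frame: the origin (TCP) lies between the finger pads; the fingertips stand 22 mm ahead of it and the grasp point (between the pads) lies 3 mm ahead of it; z points along the fingers, y is the line along which they close (so a half turn about z gives the same grasp; the last joint's range is limited). The gripper opens to 85 mm and grips with 20 to 120 N. Pads are 22 mm wide; open, the fingers measure 114 mm over their backs; the gripper's body (76 mm by 85 mm) begins 54 mm behind the grasp point. The pads swing forward as they close: fully open they stand 13 mm farther back than shut.
Start: joints at [1.215, 0.491, 1.559, -0, 1.092, -0.106], TCP at [0.154, 0.606, 0.253] pointing down, gripper open.
Joint ranges: [-3.1, 3.1], [-0.84, 2.19], [0.05, 2.79], [-1.13, 4.28], [0.06, 2.93], [-2.69, 2.69]. Speed limits (rad/s): [2.22, 2.22, 2.79, 3.14, 3.14, 3.14].

### API

Orientations are given as a unit quaternion [x, y, z, w].
In Python, from workcell import robot gives the robot as it stands. The module is installed in compiled form; this text tells all that it offers.
- The arm moves only by the tool play_rows, never from a script. Its argument "rows" is a list of rows, each an object with "delta_pos": the shift along the world's x, y, z scaled (see below), a list of three; "rotation": the turn, a rotation vector about the world's x, y, z scaled (see below), a list of three. In form: [{"delta_pos": [x, y, z], "rotation": [ax, ay, az]}, ...]. A call has 1 to 5 rows; each row shifts and turns the commanded pose from where the row before left it; what a row does not reach is not made up. The controller multiplies each number of a shift by 0.3 m and each number of a turn by pi/4 rad. A row lasts 1/12 s, in which the tool goes at most 41.7 mm and 7.16 degrees, less where a joint would pass 70% of its speed; a pose out of reach is approached as far as the arm can. A call with a number of a shift or a turn outside -1 to 1 is refused whole. A call with a gripper value outside its range is refused whole. "grip" is the opening, from 0 (shut) to 1 (fully open), set as the call begins (left out, the last holds). The fingers move at their own pace and stop on an object; "newtons" is the grip in N (left out, the last holds). Time passes only in rows, so rows that do not move let the fingers close. It gives the time, the measured TCP pose, the force, the opening and the grip force at its end, in the units of the state.
- robot.read_state(): the state, without advancing time (a new reading comes with each control period).
- robot.snapshot(name): name is "scene" or "top"; returns a dict with "color" (400x640x3 uint8, red, green, blue), "intrinsics" (3x3 intrinsics, pixels), "pose" (4x4, takes a point from camera to world coordinates). Camera axes: x right, y down, z forward; pixel columns grow to the right and rows downward; lengths in m; the calibration is good to about 2 mm. A picture is of the moment at which its call begins. There is no depth.
- robot.close_job(): hands the job in; it is judged then, once.
The state is a dict: "t": time; "joints": joint angles; "joint_vel": joint speeds; "joint_torque": joint torques, N m; "tool_pos": TCP position; "eef_rot": TCP orientation; "force": force on the tool from outside, world axes, zero at the start; "moment": the same for the moment, N m; "opening": opening from 0.0 (shut) to 1.0 (fully open); "finger_force": force on a finger pad.
Only numpy, scipy, OpenCV 4.12 (cv2) and the standard library are available. Lean on these libraries where they do the work, as an engineer would, in place of code of your own. Each camera call takes 0.05 s, during which the arm holds its last target. There are 200 camera calls.

### The job

Push the size slide on the sizer fully home, towards its grip end, so that its small bore stands over the chute, then size every potato round on the counter: let those that slide through the small bore drop down the chute into the hooded catch pan, and lay those too thick for it on the tip tray. When all are sized, lift the tray's handle to tip the thick ones into the cream trim tub together, and lower the tray flat again. Leave the slide home, and do not disturb the pepper jar, steel cup or spoon.

Things in the scene. Friction and masses are not known exactly. Their poses are not given: they have to be found in the camera images.
- sizer: fixed steel sizing stand. Origin on the counter midway along its guides; +x (away from the robot at yaw 0): the way the chute runs down; +y: the way the slide goes home. Bed under the slide 94 mm in x, 222 mm in y, 176 mm high. A pan under a clear closed hood, 129 mm high, reaches to x = 0.233, y -0.09 to 0.058; only the bore leads into it. Sized rounds there are below z = 0.125.
- bore (a point): chute axis at the slide plate's top face, at (0, -0.016, 0.178) of the sizer (same axes). Slide home: the small bore (41 mm, 12-sided, plate 10 mm thick) is centred here; slide at 0: the large bore (48 mm). A 38 mm round set level in the small bore drops through; a 44 mm one stays in its mouth, its centre about 7 mm above this point.
- catch_pan (a point): middle of the pan's floor, under the clear hood, 4 mm above the counter; the pan is 140 mm square inside
- slide (a joint): travel of the size slide in m along the sizer's +y: 0 = large bore over the chute, 0.060 = home at the end stop, small bore over the chute. White plate 74 x 160 x 10 mm with two bores; moves against about 3 N, stays where left.
- slide_grip (a point): middle of the top of the slide's black upright grip, 34 mm in sizer x, 16 mm in sizer y, standing 30 mm above the plate; it rides with the slide
- tipper: fixed frame: tip tray on its robot side, cream trim tub on its +x side. Origin on the counter below the middle of the tray, +x from tray to tub. Tub inside: x 0.089 to 0.244, y -0.106 to 0.106, floor at z = 0.005; walls 78 mm high by the tray, 100 mm at the sides, 115 mm at the far end.
- tray_mid (a point): middle of the steel tray's floor (top face), 88 mm above the counter when down. Floor 157 mm in tipper x, 188 mm in y; walls 18 mm high at the sides, 16 mm at the handle end, open towards the tub.
- tray_hinge (a point): middle of the tray's hinge line, along tipper y, at (0.080, 0, 0.088) of the tipper: the tray's tub-side edge
- tray (a joint): tray angle in rad: 0 = down flat, grows as the handle end is lifted, stop at 1.2. It falls back if let go. Rounds slide off from about 0.7.
- tray_handle (a point): middle of the tray's dark round bar handle: 12 mm thick, 100 mm long along tipper y, 45 mm out from the tray's edge; at (-0.125, 0, 0.098) of the tipper when down, 205 mm from the hinge line
- prep_mat: fixed off-white counter mat under the potato rounds, 262 x 242 mm with a raised rim 8 mm high and 6 mm wide; within it the rounds lie at counter level. Origin at its middle.
- p1: a raw potato round, pale yellow puck lying flat: 24 to 28 mm high, rim rounded (11 mm radius) with an upright band 4 mm high at mid-height, diameter either 38 mm or 44 mm (found by trying it in the small bore); 40 g. Origin at its centre, z its upright axis either way up. May be absent.
- p2: a raw potato round, pale yellow puck lying flat: 24 to 28 mm high, rim rounded (11 mm radius) with an upright band 4 mm high at mid-height, diameter either 38 mm or 44 mm (found by trying it in the small bore); 40 g. Origin at its centre, z its upright axis either way up. May be absent.
- p3: a raw potato round, pale yellow puck lying flat: 24 to 28 mm high, rim rounded (11 mm radius) with an upright band 4 mm high at mid-height, diameter either 38 mm or 44 mm (found by trying it in the small bore); 40 g. Origin at its centre, z its upright axis either way up. May be absent.
- p4: a raw potato round, pale yellow puck lying flat: 24 to 28 mm high, rim rounded (11 mm radius) with an upright band 4 mm high at mid-height, diameter either 38 mm or 44 mm (found by trying it in the small bore); 40 g. Origin at its centre, z its upright axis either way up. May be absent.
- p5: a raw potato round, pale yellow puck lying flat: 24 to 28 mm high, rim rounded (11 mm radius) with an upright band 4 mm high at mid-height, diameter either 38 mm or 44 mm (found by trying it in the small bore); 40 g. Origin at its centre, z its upright axis either way up. May be absent.
- p6: a raw potato round, pale yellow puck lying flat: 24 to 28 mm high, rim rounded (11 mm radius) with an upright band 4 mm high at mid-height, diameter either 38 mm or 44 mm (found by trying it in the small bore); 40 g. Origin at its centre, z its upright axis either way up. May be absent.
- p7: a raw potato round, pale yellow puck lying flat: 24 to 28 mm high, rim rounded (11 mm radius) with an upright band 4 mm high at mid-height, diameter either 38 mm or 44 mm (found by trying it in the small bore); 40 g. Origin at its centre, z its upright axis either way up. May be absent.
- pepper_jar: bystander: amber glass jar with a steel cap, 48 mm wide, 85 mm high, standing; origin under its base
- steel_cup: bystander: open steel cup, 60 mm wide, 60 mm high; origin under its base
- kitchen_spoon: bystander: steel spoon 170 mm long lying on the counter, long axis its own x; origin under its middle
Not all that is in view belongs to the job. What is shaped like the p1 but pink or purple is not meant.

How it is judged:
On the way, in this order (a step that is already met when the one before it is completed fails the run):
1. the size slide is fully home (value of joint slide above 0.057 m), for 0.2 s.
2. every thin round has gone down the chute and every thick one lies on the tray, tray down, slide home (x of p1 in the frame of sizer between 0.02 and 0.24 m and y of p1 in the frame of sizer between -0.095 and 0.063 m and z of each of p1, p3, p4, p7 in the frame of sizer below 0.125 m and x of p3 in the frame of sizer between 0.02 and 0.24 m and y of p3 in the frame of sizer between -0.095 and 0.063 m and x of p4 in the frame of sizer between 0.02 and 0.24 m and y of p4 in the frame of sizer between -0.095 and 0.063 m and x of p7 in the frame of sizer between 0.02 and 0.24 m and y of p7 in the frame of sizer between -0.095 and 0.063 m and x of p2 in the frame of tipper between -0.09 and 0.085 m and y of p2 in the frame of tipper between -0.1 and 0.1 m and z of p2 in the frame of tipper between 0.088 and 0.13 m and linear speed of each of p2, p5, p6 below 0.05 m/s and x of p5 in the frame of tipper between -0.09 and 0.085 m and y of p5 in the frame of tipper between -0.1 and 0.1 m and z of p5 in the frame of tipper between 0.088 and 0.13 m and x of p6 in the frame of tipper between -0.09 and 0.085 m and y of p6 in the frame of tipper between -0.1 and 0.1 m and z of p6 in the frame of tipper between 0.088 and 0.13 m and value of joint tray below 0.06 rad and value of joint slide above 0.056 m), for 0.3 s.
3. the tray is tipped up (value of joint tray above 0.6 rad), for 0.1 s.
At the end, for the whole second after the job is handed in: every 38 mm round present is at rest inside the sizer below its bore (on the chute's foot or in the catch pan), every 44 mm round present is at rest in the trim tub, the tray is down (below 0.06 rad) and the slide home (above 0.056 m) (x of p1 in the frame of sizer between 0.02 and 0.24 m and y of p1 in the frame of sizer between -0.095 and 0.063 m and z of each of p1, p3, p4, p7 in the frame of sizer below 0.125 m and x of p3 in the frame of sizer between 0.02 and 0.24 m and y of p3 in the frame of sizer between -0.095 and 0.063 m and x of p4 in the frame of sizer between 0.02 and 0.24 m and y of p4 in the frame of sizer between -0.095 and 0.063 m and x of p7 in the frame of sizer between 0.02 and 0.24 m and y of p7 in the frame of sizer between -0.095 and 0.063 m and x of p2 in the frame of tipper between 0.085 and 0.25 m and y of p2 in the frame of tipper between -0.11 and 0.11 m and z of each of p2, p5, p6 in the frame of tipper below 0.085 m and x of p5 in the frame of tipper between 0.085 and 0.25 m and y of p5 in the frame of tipper between -0.11 and 0.11 m and x of p6 in the frame of tipper between 0.085 and 0.25 m and y of p6 in the frame of tipper between -0.11 and 0.11 m and linear speed of each of p1, p2, p3, p4, p5, p6, p7 below 0.03 m/s and value of joint tray below 0.06 rad and value of joint slide above 0.056 m); the robot touches nothing.
It fails at once if a bystander is moved by more than 3 cm (distance of any of pepper_jar, steel_cup, kitchen_spoon from where it was at the start of the episode above 0.03 m).
Of p1, p3, p4, p7 only 2 to 3 are there at a start; the rules pass over those that are not, and their reading is None.
Of p2, p5, p6 only 2 to 3 are there at a start; the rules pass over those that are not, and their reading is None.
At some moment in a run one of p1, p2, p3, p4, p5, p6, p7 may be knocked a few centimetres aside while the robot is not near it.
Once in a run the grip may slacken for a moment while it holds something.
It also fails if it takes over 210 s, if anything falls off the work surface, if the arm or the gripper's body presses on something with over 40 N, if the wrist force passes 120 N, or if a joint passes its speed limit or range.

## Working session

There is one attempt and no reset: what is moved stays moved. The work goes in short steps, Python scripts to look and compute and a tool call to move; the robot and the scene stay as the last step left them, time stands still between calls to the robot, and variables do not carry over. Pictures are saved under pics/ and viewed, at most 14 in all, crops included, and the job is handed in when it is done.

Besides the shell and the picture viewer there is one more tool, called as name(argument=value, ...), one argument or row to a line, values as JSON. play_rows: Moves the arm, as the interface text tells. Its arguments: {"type":"object","properties":{"rows":{"type":"array","items":{"type":"object","properties":{"delta_pos":{"type":"array","items":{"type":"number","minimum":-1,"maximum":1}},"rotation":{"type":"array","items":{"type":"number","minimum":-1,"maximum":1}}}}},"grip":{"type":"number"},"newtons":{"type":"number"}},"required":["rows"]}

```bash
mkdir -p pics && cat > h.py <<'E'
import numpy as np, cv2
from workcell import robot
def snap(n, f=None):
    s=robot.snapshot(n)
    if f: cv2.imwrite(f, s["color"][:,:,::-1])
    return s
def ray(s,u,v):
    K=np.array(s["intrinsics"]);P=np.array(s["pose"])
    d=P[:3,:3]@np.linalg.solve(K,[u,v,1.]); return P[:3,3],d
def onz(s,u,v,z):
    o,d=ray(s,u,v); return o+d*(z-o[2])/d[2]
def tri(s1,p1,s2,p2):
    o1,d1=ray(s1,*p1);o2,d2=ray(s2,*p2)
    d1/=np.linalg.norm(d1);d2/=np.linalg.norm(d2)
    t=np.linalg.lstsq(np.c_[d1,-d2],o2-o1,rcond=None)[0]
    a=o1+d1*t[0];b=o2+d2*t[1]; return (a+b)/2,np.linalg.norm(a-b)
def proj(s,p):
    K=np.array(s["intrinsics"]);P=np.array(s["pose"])
    c=P[:3,:3].T@(np.array(p)-P[:3,3]); q=K@c; return q[:2]/q[2]
E
python3 - <<'E'
from h import *
import pickle
for n in("scene","top"):
    s=snap(n,f"pics/{n}0.png"); pickle.dump(s,open(f"{n}0.pkl","wb")); print(n,np.round(s["pose"],3).tolist(),np.round(s["intrinsics"],1).tolist())
st=robot.read_state();print(st["t"],st["tool_pos"],st["eef_rot"],st["opening"])
E
```

```text
scene [[-0.012, 0.815, -0.58, 1.122], [1.0, 0.012, -0.004, 0.011], [0.004, -0.58, -0.815, 0.924], [0.0, 0.0, 0.0, 1.0]] [[373.4, 0.0, 317.7], [0.0, 373.4, 206.6], [0.0, 0.0, 1.0]]
top [[0.121, -0.972, 0.204, 0.387], [-0.993, -0.119, 0.02, -0.002], [0.005, -0.205, -0.979, 0.964], [0.0, 0.0, 0.0, 1.0]] [[394.7, 0.0, 320.6], [0.0, 394.7, 208.2], [0.0, 0.0, 1.0]]
0.1 [0.15442452 0.60544211 0.25280202] [ 1.24560439e-01  9.92211904e-01 -4.72022756e-04 -1.03865542e-04] 0.9965271027438242
```

View pics/top0.png

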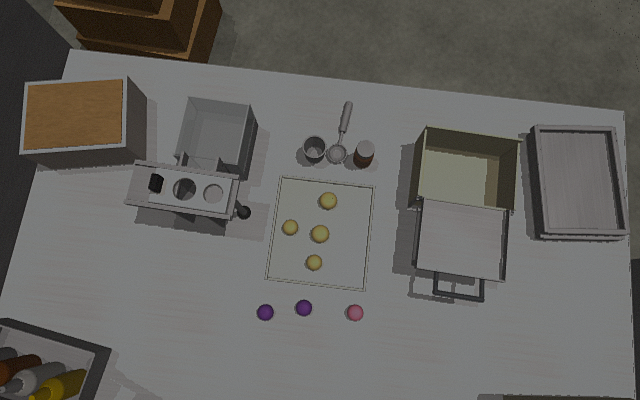

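View pics/scene0.png

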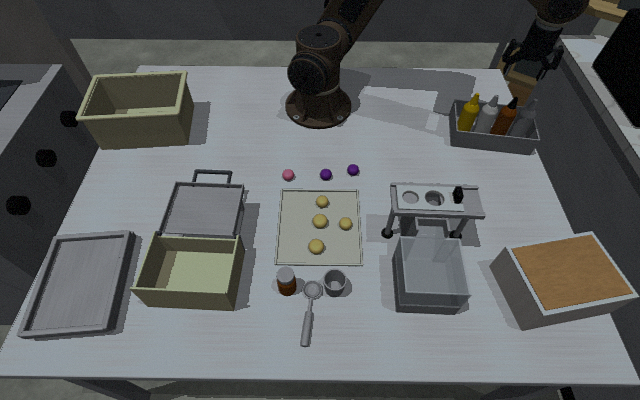

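Top view: four pale-yellow rounds on the mat at (328,201), (290,228), (320,233) and (314,262). The purple pieces at (265,312) and (304,308) and the pink one at (355,312) lie off the mat and are decoys. The sizer is on the left with its black grip at (155,183), and the tipper is on the right with its handle near (459,297). I'll enlarge these next.

```bash
python3 - <<'E'
from h import *
import pickle
S=pickle.load(open("scene0.pkl","rb"));T=pickle.load(open("top0.pkl","rb"))
def crop(s,x,y,w,h,k=4): return cv2.resize(s["color"][y:y+h,x:x+w,::-1],(400,300),interpolation=cv2.INTER_CUBIC)
im=np.vstack([np.hstack([crop(T,116,150,133,100),crop(S,372,165,133,100)]),np.hstack([crop(T,392,190,133,100+0),crop(S,140,165,133,100)])])
im=cv2.convertScaleAbs(im,alpha=1.5); cv2.imwrite("pics/c1.png",im)
R={}
for n,s,box in(("T",T,(255,170,390,330)),("S",S,(265,160,370,265))):
    h=cv2.cvtColor(s["color"],cv2.COLOR_RGB2HSV); print(n)
    x0,y0,x1,y1=box
    for nm,lo,hi in(("yel",(18,70,80),(35,255,255)),("purple",(125,60,30),(160,255,255)),("pink",(161,60,60),(180,255,255))):
        m=cv2.inRange(h,lo,hi); mm=np.zeros_like(m); mm[y0:y1,x0:x1]=m[y0:y1,x0:x1]
        c,_=cv2.findContours(mm,cv2.RETR_EXTERNAL,cv2.CHAIN_APPROX_NONE)
        for q in c:
            if cv2.contourArea(q)>60:
                (u,v),(a,b),_=cv2.minAreaRect(q); M=cv2.moments(q); u,v=M["m10"]/M["m00"],M["m01"]/M["m00"]
                print(nm,round(u,1),round(v,1),"area",cv2.contourArea(q),"z13",np.round(onz(s,u,v,.013),3), "eqd mm", round(2000*np.sqrt(cv2.contourArea(q)/np.pi)*np.linalg.norm(onz(s,u+1,v,.013)-onz(s,u,v,.013))/1,1))
                R.setdefault((n,nm),[]).append((u,v))
for nm in("yel","pink"):
  for a in R[("T",nm)]:
    b=min(R[("S",nm)],key=lambda b:np.linalg.norm(onz(T,*a,.013)-onz(S,*b,.013)))
    p,e=tri(T,a,S,b); print(nm,np.round(a),np.round(p,4),round(e,4))
E
```

```text
T
yel 314.1 262.0 area 160.0 z13 [0.453 0.017 0.013] eqd mm 34.2
yel 320.0 233.2 area 210.5 z13 [0.523 0.011 0.013] eqd mm 39.8
yel 289.9 226.6 area 151.5 z13 [0.53  0.086 0.013] eqd mm 33.8
yel 328.1 199.9 area 200.0 z13 [0.608 0.001 0.013] eqd mm 39.5
purple 264.9 312.1 area 178.0 z13 [0.324 0.116 0.013] eqd mm 35.1
purple 303.5 307.4 area 178.0 z13 [0.345 0.028 0.013] eqd mm 35.2
pink 354.7 312.3 area 183.5 z13 [ 0.348 -0.092  0.013] eqd mm 35.7
S
yel 315.8 245.6 area 147.5 z13 [0.608 0.003 0.013] eqd mm 38.2
yel 345.0 222.6 area 96.0 z13 [0.53  0.086 0.013] eqd mm 32.1
yel 319.4 220.0 area 128.5 z13 [0.523 0.012 0.013] eqd mm 37.3
yel 321.6 200.5 area 83.5 z13 [0.452 0.018 0.013] eqd mm 31.2
purple 325.4 174.0 area 90.0 z13 [0.346 0.029 0.013] eqd mm 34.2
purple 352.7 169.3 area 88.5 z13 [0.325 0.117 0.013] eqd mm 34.2
pink 287.7 174.2 area 82.0 z13 [ 0.349 -0.091  0.013] eqd mm 32.6
yel [314. 262.] [0.4525 0.0175 0.0139] 0.0013
yel [320. 233.] [0.5231 0.0116 0.0139] 0.0011
yel [290. 227.] [0.5304 0.0861 0.0131] 0.0005
yel [328. 200.] [0.608  0.0021 0.0131] 0.0014
pink [355. 312.] [ 0.3482 -0.0914  0.0121] 0.0012
```

View pics/c1.png

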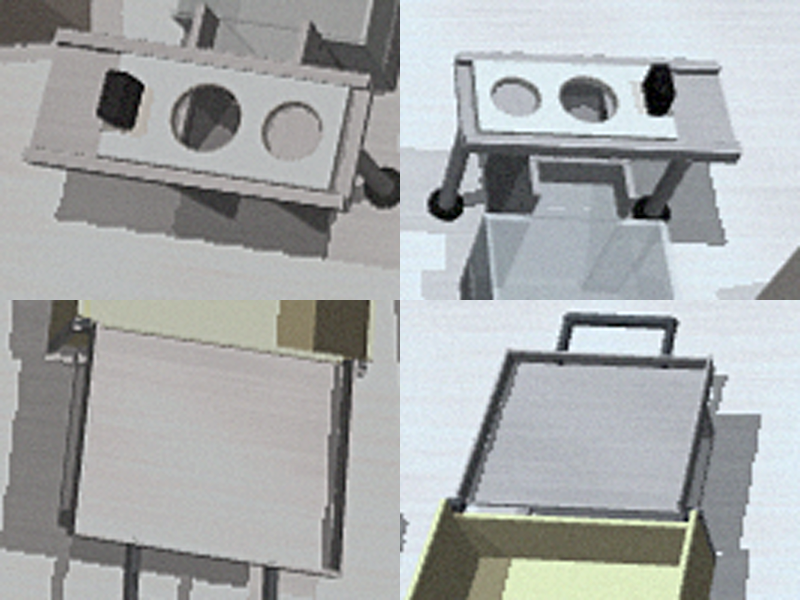

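Crop: the large bore is at top (184.5,189) / scene (434.5,197.7), and the small bore at top (213,193.7) / scene (410.6,197). The large one stands over the chute, and home is image-left in the top view. Rounds (314,262) and (290,227) look about 34 mm wide and rounds (320,233) and (328,200) about 40 mm, so probably two thin and two thick. The pads will confirm that.

```bash
python3 - <<'E'
from h import *
import pickle
S=pickle.load(open("scene0.pkl","rb"));T=pickle.load(open("top0.pkl","rb"))
L,e1=tri(T,(184.5,189),S,(434.5,197.7)); s_,e2=tri(T,(213.1,193.7),S,(410.6,197))
print("large",L.round(4),e1.round(4),"small",s_.round(4),e2.round(4))
for s,a,b in((T,(184.5,189),(213.1,193.7)),(S,(434.5,197.7),(410.6,197))):
    A=onz(s,*a,.178);B=onz(s,*b,.178);d=A-B;print(A.round(4),B.round(4),np.linalg.norm(d).round(4),"yaw",np.degrees(np.arctan2(-d[0],d[1])).round(2))
# dark masks: grip, handle
def dark(s,box,th):
    x0,y0,x1,y1=box;g=cv2.cvtColor(s["color"],cv2.COLOR_RGB2GRAY)[y0:y1,x0:x1]
    n,l,st,c=cv2.connectedComponentsWithStats((g<th).astype(np.uint8)); 
    for i in range(1,n):
        if st[i,4]>15: print(box,th,(st[i,:4]+[x0,y0,0,0]).tolist(),st[i,4],(c[i]+[x0,y0]).round(1))
dark(T,(140,165,172,200),45);dark(S,(440,175,475,212),45)
dark(T,(425,270,495,310),70);dark(S,(185,165,240,186),70)
# rim corners
P=lambda x0,y0,u,v:(x0+u/3.0075,y0+v/3)
for nm,a,b in(("NL(+y)",(78,537),(712-400,355-300)),("NR",(340,575),(510-400,352-300)),("FL",(95,322),(690-400,515-300)),("FR",(350,360),(465-400,505-300))):
    print(nm,onz(T,*P(392,190,a[0],a[1]-300),.106).round(4),onz(S,*P(140,165,*b),.106).round(4),tri(T,P(392,190,a[0],a[1]-300),S,P(140,165,*b))[0].round(4))
E
```

```text
large [0.5576 0.2988 0.1741] 0.0025 small [0.5552 0.2393 0.1727] 0.003
[0.5566 0.296  0.178 ] [0.554  0.2361 0.178 ] 0.06 yaw -2.52
[0.5602 0.2986 0.178 ] [0.5589 0.2392 0.178 ] 0.0595 yaw -1.24
(140, 165, 172, 200) 45 [148, 174, 16, 19] 214 [155.6 182.8]
(440, 175, 475, 212) 45 [453, 187, 10, 17] 132 [457.7 194.7]
(425, 270, 495, 310) 70 [425, 270, 62, 33] 664 [454.5 288.8]
(425, 270, 495, 310) 70 [440, 277, 11, 4] 19 [445.5 278.7]
(185, 165, 240, 186) 70 [192, 170, 40, 13] 184 [212.4 173.4]
(185, 165, 240, 186) 70 [185, 183, 55, 3] 109 [206.4 184.4]
NL(+y) [ 0.4584 -0.2091  0.106 ] [ 0.4635 -0.2018  0.106 ] [ 0.4586 -0.2068  0.1007]
NR [ 0.4541 -0.3966  0.106 ] [ 0.4627 -0.391   0.106 ] [ 0.4547 -0.3981  0.0969]
FL [ 0.6184 -0.2104  0.106 ] [ 0.6374 -0.1983  0.106 ] [ 0.6238 -0.2098  0.0843]
FR [ 0.6125 -0.3999  0.106 ] [ 0.6303 -0.3905  0.106 ] [ 0.6173 -0.4048  0.0859]
```

```bash
python3 - <<'E'
from h import *
import pickle
S=pickle.load(open("scene0.pkl","rb"));T=pickle.load(open("top0.pkl","rb"))
print("grip",tri(T,(155.6,182.8),S,(457.7,194.7)), onz(T,155.6,182.8,.193),onz(S,457.7,194.7,.193))
print("handle bar", onz(S,212,171.5,.098))
g=cv2.cvtColor(T["color"],cv2.COLOR_RGB2GRAY)
for c in(445,455,465,475): print(c,g[284:306,c].tolist())
g=cv2.cvtColor(S["color"],cv2.COLOR_RGB2GRAY)
for c in(202,212,222): print(c,g[164:188,c].tolist())
E
```

```text
grip (array([0.55958948, 0.35229503, 0.19044867]), np.float64(0.0009134420646880477)) [0.55897403 0.35062653 0.193     ] [0.56140515 0.35160995 0.193     ]
handle bar [ 0.41437289 -0.30161502  0.098     ]
445 [126, 122, 124, 126, 124, 128, 120, 62, 43, 54, 57, 40, 61, 106, 65, 68, 68, 65, 86, 132, 125, 124]
455 [79, 73, 90, 128, 129, 128, 129, 129, 123, 46, 53, 59, 51, 43, 79, 122, 118, 116, 113, 120, 125, 123]
465 [88, 130, 125, 126, 124, 124, 125, 124, 128, 123, 91, 34, 57, 58, 47, 52, 93, 122, 116, 113, 114, 117]
475 [121, 116, 117, 117, 112, 114, 115, 115, 114, 116, 116, 112, 41, 46, 58, 49, 41, 72, 121, 117, 116, 111]
202 [155, 153, 152, 154, 155, 109, 58, 48, 25, 80, 151, 155, 156, 154, 155, 153, 159, 156, 145, 75, 51, 48, 63, 125]
212 [155, 153, 154, 155, 152, 158, 62, 58, 40, 5, 156, 158, 152, 158, 152, 156, 155, 153, 153, 113, 50, 54, 48, 103]
222 [154, 150, 150, 150, 150, 159, 81, 60, 41, 25, 83, 154, 155, 156, 152, 154, 152, 155, 152, 136, 58, 46, 46, 87]
```

play_rows(
  rows=[
    {"delta_pos": [0,0,0.1],"rotation": [0,0,0.1]},
    {"delta_pos": [0.1,-0.06,0.06],"rotation": [0,0,0.1]},
    {"delta_pos": [0.11,-0.07,0],"rotation": [0,0,0.07]},
    {"delta_pos": [0.11,-0.07,0],"rotation": [0,0,0]},
    {"delta_pos": [0.11,-0.07,0],"rotation": [0,0,0]},
  ],
  grip=0.6,
  newtons=40,
)

```text
t: 0.52
tool_pos: [0.2844, 0.5236, 0.3014]
eef_rot: [0.018, 1.0, 0.0, 0.0]
force: [0.2, -0.4, -0.8]
opening: 0.601
finger_force: 0.0
```

play_rows(
  rows=[
    {"delta_pos": [0.115,-0.072,0]},
    {"delta_pos": [0.115,-0.072,0]},
    {"delta_pos": [0.115,-0.072,0]},
    {"delta_pos": [0.115,-0.072,0]},
    {"delta_pos": [0.115,-0.072,0]},
  ],
)

```text
validation failed for argument at $.ro...
```

play_rows(
  rows=[
    {"delta_pos": [0.115,-0.072,0]},
    {"delta_pos": [0.115,-0.072,0]},
    {"delta_pos": [0.115,-0.07,0]},
    {"delta_pos": [0,0,-0.1]},
    {"delta_pos": [0,0,-0.1]},
  ],
)

```text
validation failed for argument at $.ro...
```

```bash
python3 - <<'E'
from h import *
st=robot.read_state();print(st["tool_pos"],st["force"])
s=snap("scene"); t=snap("top")
c=lambda s,x,y:cv2.resize(s["color"][y:y+100,x:x+133,::-1],(400,300),interpolation=cv2.INTER_CUBIC)
cv2.imwrite("pics/g1.png",cv2.convertScaleAbs(np.hstack([c(t,100,140),c(s,372,140)]),alpha=1.5))
E
```

```text
[0.28442845 0.52355134 0.30139209] [ 0.24412012 -0.39918223 -0.78372773]
```

View pics/g1.png

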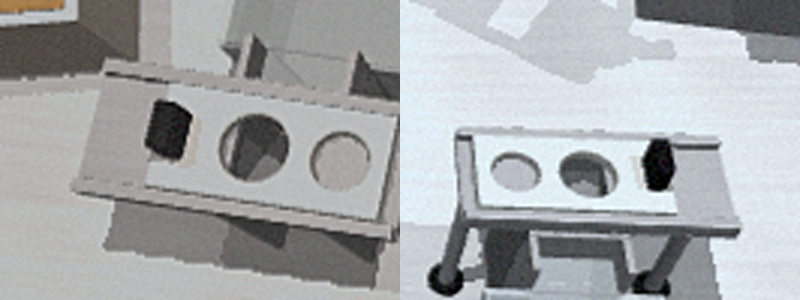

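The picture shows the arm has not moved: rows need "rotation" every time. I'll resend both calls with it.

play_rows(
  rows=[
    {"delta_pos": [0.115,-0.072,0],"rotation": [0,0,0]},
    {"delta_pos": [0.115,-0.072,0],"rotation": [0,0,0]},
    {"delta_pos": [0.115,-0.072,0],"rotation": [0,0,0]},
    {"delta_pos": [0.115,-0.072,0],"rotation": [0,0,0]},
    {"delta_pos": [0.115,-0.072,0],"rotation": [0,0,0]},
  ],
)

```text
t: 1.03
tool_pos: [0.457, 0.4158, 0.3011]
eef_rot: [0.019, 1.0, -0.0, -0.0]
force: [-0.3, 1.1, 0.0]
opening: 0.598
finger_force: 0.0
```

play_rows(
  rows=[
    {"delta_pos": [0.115,-0.072,0],"rotation": [0,0,0]},
    {"delta_pos": [0.115,-0.072,0],"rotation": [0,0,0]},
    {"delta_pos": [0.115,-0.07,0],"rotation": [0,0,0]},
    {"delta_pos": [0,0,-0.1],"rotation": [0,0,0]},
    {"delta_pos": [0,0,-0.1],"rotation": [0,0,0]},
  ],
)

```text
t: 1.45
tool_pos: [0.5614, 0.3514, 0.2411]
eef_rot: [0.02, 1.0, 0.001, 0.001]
force: [-0.4, -0.1, -1.3]
opening: 0.6
finger_force: 0.0
```

play_rows(
  rows=[
    {"delta_pos": [0,0,-0.06],"rotation": [0,0,0]},
    {"delta_pos": [0,0,-0.05],"rotation": [0,0,0]},
    {"delta_pos": [0,0,0],"rotation": [0,0,0]},
  ],
)

```text
t: 1.7
tool_pos: [0.5582, 0.3522, 0.2047]
eef_rot: [0.019, 1.0, -0.001, -0.003]
force: [0.1, 0.6, 0.2]
opening: 0.601
finger_force: 0.0
```

play_rows(
  rows=[
    {"delta_pos": [0,0,0],"rotation": [0,0,0]},
    {"delta_pos": [0,0,0],"rotation": [0,0,0]},
    {"delta_pos": [0,0,0],"rotation": [0,0,0]},
    {"delta_pos": [0,0,0],"rotation": [0,0,0]},
    {"delta_pos": [0,0,0],"rotation": [0,0,0]},
  ],
  grip=0.1,
  newtons=30,
)

```text
t: 2.12
tool_pos: [0.5597, 0.3527, 0.2098]
eef_rot: [0.019, 1.0, 0.001, 0.001]
force: [-1.4, -1.5, 6.6]
opening: 0.178
finger_force: 32.8
```

play_rows(
  rows=[
    {"delta_pos": [0,0,0.01],"rotation": [0,0,0]},
    {"delta_pos": [0.002,0.05,0],"rotation": [0,0,0]},
    {"delta_pos": [0.002,0.05,0],"rotation": [0,0,0]},
    {"delta_pos": [0.002,0.05,0],"rotation": [0,0,0]},
    {"delta_pos": [0.001,0.045,0],"rotation": [0,0,0]},
  ],
)

```text
t: 2.53
tool_pos: [0.5613, 0.4023, 0.2095]
eef_rot: [0.018, 1.0, -0.011, -0.003]
force: [-2.5, -123.1, 19.1]
opening: 0.182
finger_force: 61.7
```

play_rows(
  rows=[
    {"delta_pos": [0,0.007,0],"rotation": [0,0,0]},
    {"delta_pos": [0,0,0],"rotation": [0,0,0]},
    {"delta_pos": [0,0,0],"rotation": [0,0,0]},
  ],
)

```text
t: 2.78
tool_pos: [0.5614, 0.4015, 0.2096]
eef_rot: [0.02, 1.0, -0.012, -0.004]
force: [-3.8, -72.5, 4.3]
opening: 0.176
finger_force: 43.3
```

The force jumped to 123 N, so the slide (or a finger) met a stop after about 50 mm. I'll ease off and look.

play_rows(
  rows=[
    {"delta_pos": [0,-0.035,0],"rotation": [0,0,0]},
    {"delta_pos": [0,0,0],"rotation": [0,0,0]},
    {"delta_pos": [0,0,0],"rotation": [0,0,0]},
  ],
)

```text
t: 3.03
tool_pos: [0.5613, 0.4006, 0.2099]
eef_rot: [0.019, 1.0, -0.002, -0.001]
force: [1.1, -13.5, -12.3]
opening: 0.18
finger_force: 34.3
```

```bash
python3 - <<'E'
from h import *
s=snap("scene"); t=snap("top")
c=lambda s,x,y:cv2.resize(s["color"][y:y+100,x:x+133,::-1],(400,300),interpolation=cv2.INTER_CUBIC)
cv2.imwrite("pics/g2.png",cv2.convertScaleAbs(np.hstack([c(t,100,140),c(s,372,140)]),alpha=1.5))
E
```

```text
(no output)
```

View pics/g2.png

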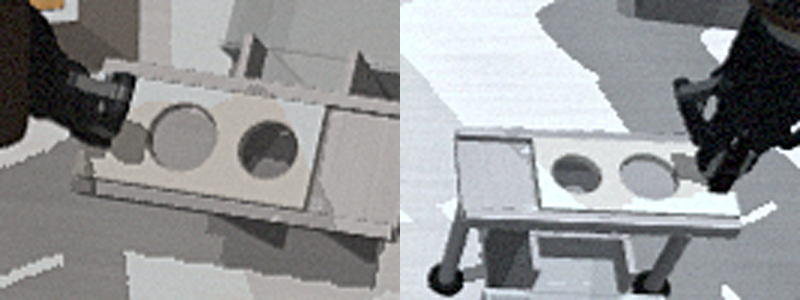

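The plate's end is now flush with the bed's end. The small bore at top (189,189) / scene (431,198) sits where the bed's middle says the chute is, so the slide is home; it had started about 10 mm along. I'll release and check.

play_rows(
  rows=[
    {"delta_pos": [0,0,0],"rotation": [0,0,0]},
    {"delta_pos": [0,0,0],"rotation": [0,0,0]},
    {"delta_pos": [0,0,0.06],"rotation": [0,0,0]},
    {"delta_pos": [0,0,0.1],"rotation": [0,0,0]},
    {"delta_pos": [0,0,0.12],"rotation": [0,0,0]},
  ],
  grip=0.5,
)

```text
t: 3.55
tool_pos: [0.561, 0.4033, 0.2956]
eef_rot: [0.019, 1.0, -0.0, -0.001]
force: [0.2, 0.1, 0.2]
opening: 0.496
finger_force: 0.0
```

play_rows(
  rows=[
    {"delta_pos": [-0.02,-0.13,0],"rotation": [0,0,0]},
    {"delta_pos": [-0.02,-0.13,0],"rotation": [0,0,0]},
    {"delta_pos": [-0.02,-0.13,0],"rotation": [0,0,0]},
    {"delta_pos": [-0.02,-0.13,0],"rotation": [0,0,0]},
    {"delta_pos": [-0.02,-0.13,0],"rotation": [0,0,0]},
  ],
  grip=0.7,
)

```text
t: 3.97
tool_pos: [0.5312, 0.2069, 0.2965]
eef_rot: [0.018, 1.0, 0.001, 0.001]
force: [1.6, -0.1, -0.6]
opening: 0.696
finger_force: 0.0
```

```bash
python3 - <<'E'
from h import *
import pickle
s=snap("scene"); t=snap("top"); pickle.dump((s,t),open("home.pkl","wb"))
c=lambda s,x,y:cv2.resize(s["color"][y:y+100,x:x+133,::-1],(400,300),interpolation=cv2.INTER_CUBIC)
cv2.imwrite("pics/g3.png",cv2.convertScaleAbs(np.hstack([c(t,100,140),c(s,372,140)]),alpha=1.5))
print(tri(t,(189.1,189),s,(430.9,198)),onz(t,189.1,189,.178),onz(s,430.9,198,.178))
for q,box in((t,(125,160,160,200)),(s,(455,175,490,212))):
    x0,y0,x1,y1=box;g=cv2.cvtColor(q["color"],cv2.COLOR_RGB2GRAY)[y0:y1,x0:x1]
    M=cv2.moments((g<45).astype(np.uint8));print(M["m00"],M["m10"]/M["m00"]+x0,M["m01"]/M["m00"]+y0)
E
```

```text
(array([0.55870734, 0.28950573, 0.17413635]), np.float64(0.002656496186634894)) [0.5577599  0.28667251 0.178     ] [0.56127638 0.28948103 0.178     ]
524.0 141.54770992366412 181.76717557251908
136.0 478.3382352941176 195.5514705882353
```

View pics/g3.png

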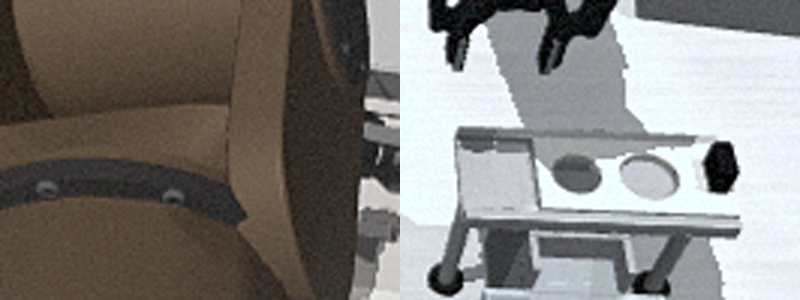

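The scene view shows the slide home, with the grip at scene (478,195.5) and the small bore at (431,198) over the chute. Next I go for the first round, at (0.530, 0.086).

play_rows(
  rows=[
    {"delta_pos": [0,-0.134,0],"rotation": [0,0,0]},
    {"delta_pos": [0,-0.134,0],"rotation": [0,0,0]},
    {"delta_pos": [0,-0.134,0],"rotation": [0,0,0]},
    {"delta_pos": [0,0,-0.12],"rotation": [0,0,0]},
    {"delta_pos": [0,0,-0.12],"rotation": [0,0,0]},
  ],
)

```text
t: 4.48
tool_pos: [0.5332, 0.086, 0.225]
eef_rot: [0.02, 1.0, 0.0, 0.004]
force: [1.0, 0.1, -0.7]
opening: 0.698
finger_force: 0.0
```

```bash
cat >> h.py <<'E'
def rounds(name="scene",z=.013,box=(130,130,500,330)):
    s=snap(name); h=cv2.cvtColor(s["color"],cv2.COLOR_RGB2HSV); x0,y0,x1,y1=box
    m=cv2.inRange(h,(18,70,80),(35,255,255)); k=np.zeros_like(m);k[y0:y1,x0:x1]=m[y0:y1,x0:x1]
    c,_=cv2.findContours(k,cv2.RETR_EXTERNAL,cv2.CHAIN_APPROX_NONE)
    for q in c:
        a=cv2.contourArea(q)
        if 40<a<400:
            M=cv2.moments(q);u,v=M["m10"]/M["m00"],M["m01"]/M["m00"]; print((round(u),round(v)),a,onz(s,u,v,z).round(4))
    st=robot.read_state(); print(st["t"],np.round(st["tool_pos"],4),np.round(st["force"],1),round(st["opening"],3))
    return s
E
python3 -c "
from h import *
rounds()"
```

```text
(316, 246) 150.0 [0.6082 0.0028 0.013 ]
(345, 223) 98.0 [0.531  0.0865 0.013 ]
(319, 220) 131.0 [0.5228 0.0122 0.013 ]
(322, 201) 84.0 [0.4519 0.0179 0.013 ]
4.5333 [0.5303 0.0866 0.2175] [-1.4 -0.4 -6.2] 0.699
```

play_rows(
  rows=[
    {"delta_pos": [0,0,-0.12],"rotation": [0,0,0]},
    {"delta_pos": [0,0,-0.12],"rotation": [0,0,0]},
    {"delta_pos": [0,0,-0.12],"rotation": [0,0,0]},
    {"delta_pos": [0,0,-0.12],"rotation": [0,0,0]},
    {"delta_pos": [0,0,-0.08],"rotation": [0,0,0]},
  ],
)

```text
t: 4.95
tool_pos: [0.532, 0.0881, 0.0537]
eef_rot: [0.018, 1.0, 0.0, -0.0]
force: [-0.1, 0.4, -0.4]
opening: 0.703
finger_force: 0.0
```

play_rows(
  rows=[
    {"delta_pos": [0,0,-0.05],"rotation": [0,0,0]},
    {"delta_pos": [0,0,-0.04],"rotation": [0,0,0]},
    {"delta_pos": [0,0,0],"rotation": [0,0,0]},
  ],
)

```text
t: 5.2
tool_pos: [0.5319, 0.088, 0.0271]
eef_rot: [0.018, 1.0, 0.0, -0.001]
force: [-0.2, -0.5, -0.2]
opening: 0.702
finger_force: 0.0
```

play_rows(
  rows=[
    {"delta_pos": [0,0,0],"rotation": [0,0,0]},
    {"delta_pos": [0,0,0],"rotation": [0,0,0]},
    {"delta_pos": [0,0,0],"rotation": [0,0,0]},
    {"delta_pos": [0,0,0],"rotation": [0,0,0]},
    {"delta_pos": [0,0,0],"rotation": [0,0,0]},
  ],
  grip=0.2,
  newtons=30,
)

```text
t: 5.62
tool_pos: [0.5325, 0.0873, 0.0297]
eef_rot: [0.019, 1.0, 0.0, 0.001]
force: [0.3, 4.9, 8.9]
opening: 0.421
finger_force: 30.5
```

Opening 0.42 × 85 ≈ 36 mm, so this is a thin one. The tips touch the counter when they close, so I'll regrip 8 mm higher to let the round enter the bore before release.

play_rows(
  rows=[
    {"delta_pos": [0,0,0],"rotation": [0,0,0]},
    {"delta_pos": [0,0,0],"rotation": [0,0,0]},
    {"delta_pos": [-0.003,0,0.028],"rotation": [0,0,0]},
    {"delta_pos": [0,0,0],"rotation": [0,0,0]},
  ],
  grip=0.6,
)

```text
t: 5.95
tool_pos: [0.5309, 0.0869, 0.0379]
eef_rot: [0.019, 1.0, 0.0, 0.0]
force: [1.1, 0.1, 0.5]
opening: 0.599
finger_force: 0.0
```

play_rows(
  rows=[
    {"delta_pos": [0,0,0],"rotation": [0,0,0]},
    {"delta_pos": [0,0,0],"rotation": [0,0,0]},
    {"delta_pos": [0,0,0],"rotation": [0,0,0]},
    {"delta_pos": [0,0,0],"rotation": [0,0,0]},
    {"delta_pos": [0,0,0],"rotation": [0,0,0]},
  ],
  grip=0.2,
  newtons=30,
)

```text
t: 6.37
tool_pos: [0.5309, 0.0869, 0.0374]
eef_rot: [0.019, 1.0, 0.0, 0.0]
force: [-0.8, 0.3, 10.9]
opening: 0.395
finger_force: 29.2
```

play_rows(
  rows=[
    {"delta_pos": [0,0,0.1],"rotation": [0,0,0]},
    {"delta_pos": [0,0,0.13],"rotation": [0,0,0]},
    {"delta_pos": [0,0,0.13],"rotation": [0,0,0]},
    {"delta_pos": [0,0,0.13],"rotation": [0,0,0]},
    {"delta_pos": [0,0,0.13],"rotation": [0,0,0]},
  ],
)

```text
t: 6.78
tool_pos: [0.5302, 0.0869, 0.2245]
eef_rot: [0.019, 1.0, 0.0, -0.0]
force: [0.8, -0.3, -1.4]
opening: 0.394
finger_force: 29.1
```

play_rows(
  rows=[
    {"delta_pos": [0.02,0.134,0.01],"rotation": [0,0,0]},
    {"delta_pos": [0.02,0.134,0.01],"rotation": [0,0,0]},
    {"delta_pos": [0.02,0.134,0.01],"rotation": [0,0,0]},
    {"delta_pos": [0.02,0.134,0.01],"rotation": [0,0,0]},
    {"delta_pos": [0.017,0.134,0],"rotation": [0,0,0]},
  ],
)

```text
t: 7.2
tool_pos: [0.5598, 0.2898, 0.2353]
eef_rot: [0.019, 1.0, 0.0, 0.0]
force: [-0.3, -0.6, -0.7]
opening: 0.393
finger_force: 29.1
```

```bash
python3 - <<'E'
from h import *
s=rounds(z=.21)
c=lambda s,x,y:cv2.resize(s["color"][y:y+100,x:x+100,::-1],(600,600),interpolation=cv2.INTER_CUBIC)
cv2.imwrite("pics/b1.png",cv2.convertScaleAbs(c(s,390,130),alpha=1.5))
E
```

```text
(316, 246) 151.0 [0.7195 0.0046 0.21  ]
(320, 220) 133.0 [0.6526 0.0121 0.21  ]
(322, 201) 87.5 [0.5974 0.0166 0.21  ]
(436, 190) 113.0 [0.5609 0.2942 0.21  ]
7.25 [0.56   0.2957 0.2347] [-3.5  2.6 -2.7] 0.393
```

View pics/b1.png

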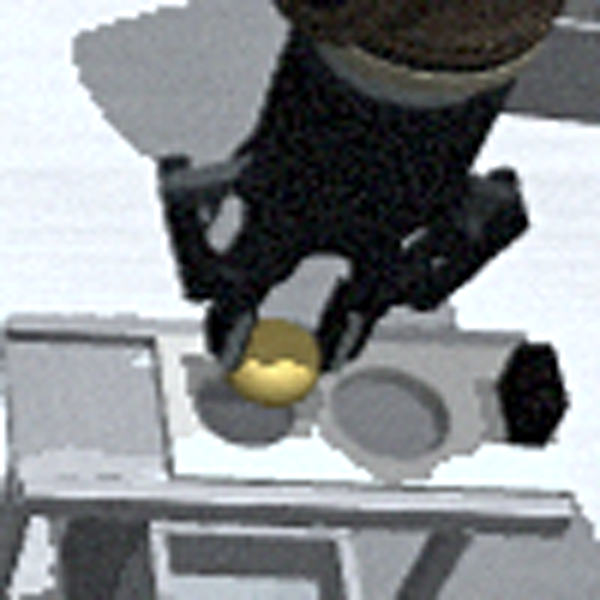

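The round is held by its top at scene (436,190), with the small bore at (431,199). I'll let the arm settle and correct before lowering.

play_rows(
  rows=[
    {"delta_pos": [0,0,0],"rotation": [0,0,0]},
    {"delta_pos": [0,0,0],"rotation": [0,0,0]},
    {"delta_pos": [0,0,0],"rotation": [0,0,0]},
    {"delta_pos": [0,0,0],"rotation": [0,0,0]},
  ],
)

```text
t: 7.58
tool_pos: [0.5598, 0.2867, 0.2347]
eef_rot: [0.02, 1.0, -0.0, -0.0]
force: [0.3, 0.8, -0.3]
opening: 0.395
finger_force: 29.1
```

```bash
python3 - <<'E'
from h import *
s=rounds(z=.211); print(onz(s,436,190,.211), proj(s,[.559,.289,.211]))
t=rounds("top",.211,(150,150,230,230))
E
```

```text
(316, 246) 150.5 [0.72   0.0047 0.211 ]
(320, 220) 134.0 [0.6534 0.0121 0.211 ]
(322, 201) 87.5 [0.5981 0.0167 0.211 ]
(435, 190) 110.5 [0.5623 0.2901 0.211 ]
7.6333 [0.5599 0.2867 0.2348] [ 0.7 -0.5 -0.2] 0.395
[0.56166894 0.29349375 0.211     ] [433.95787684 189.11028312]
7.6833 [0.56   0.2868 0.2349] [ 0.3  1.  -1. ] 0.395
```

play_rows(
  rows=[
    {"delta_pos": [-0.003,0,-0.03],"rotation": [0,0,0]},
    {"delta_pos": [0,0,-0.03],"rotation": [0,0,0]},
    {"delta_pos": [0,0,-0.02],"rotation": [0,0,0]},
    {"delta_pos": [0,0,0],"rotation": [0,0,0]},
    {"delta_pos": [0,0,0],"rotation": [0,0,0]},
  ],
)

```text
t: 8.1
tool_pos: [0.5588, 0.2878, 0.21]
eef_rot: [0.019, 1.0, -0.0, -0.001]
force: [-0.2, 0.4, -0.8]
opening: 0.392
finger_force: 28.8
```

play_rows(
  rows=[
    {"delta_pos": [0,0,0],"rotation": [0,0,0]},
    {"delta_pos": [0,0,0],"rotation": [0,0,0]},
    {"delta_pos": [0,0,0],"rotation": [0,0,0]},
    {"delta_pos": [0,0,0],"rotation": [0,0,0]},
    {"delta_pos": [0,0,0],"rotation": [0,0,0]},
  ],
  grip=0.6,
)

```text
t: 8.52
tool_pos: [0.5589, 0.288, 0.211]
eef_rot: [0.019, 1.0, 0.0, 0.0]
force: [-0.5, 0.0, -0.0]
opening: 0.601
finger_force: 0.0
```

play_rows(
  rows=[
    {"delta_pos": [0,0,0.06],"rotation": [0,0,0]},
    {"delta_pos": [0,0,0.13],"rotation": [0,0,0]},
    {"delta_pos": [0,-0.1,0.07],"rotation": [0,0,0]},
    {"delta_pos": [-0.05,-0.12,0],"rotation": [0,0,0]},
    {"delta_pos": [-0.05,-0.12,0],"rotation": [0,0,0]},
  ],
  grip=0.7,
)

```text
t: 8.93
tool_pos: [0.5288, 0.1852, 0.2899]
eef_rot: [0.018, 1.0, 0.0, 0.001]
force: [0.9, -1.3, -0.4]
opening: 0.698
finger_force: 0.0
```

```bash
python3 - <<'E'
from h import *
s=rounds()
c=lambda s,x,y:cv2.resize(s["color"][y:y+150,x:x+150,::-1],(600,600),interpolation=cv2.INTER_CUBIC)
cv2.imwrite("pics/b2.png",cv2.convertScaleAbs(c(s,370,170),alpha=1.4))
E
```

```text
(316, 246) 150.5 [0.6082 0.0029 0.013 ]
(319, 220) 131.0 [0.5228 0.0122 0.013 ]
(322, 201) 83.0 [0.4517 0.0179 0.013 ]
8.9833 [0.5259 0.1804 0.2894] [ 3.1 -1.7  1.4] 0.701
```

View pics/b2.png

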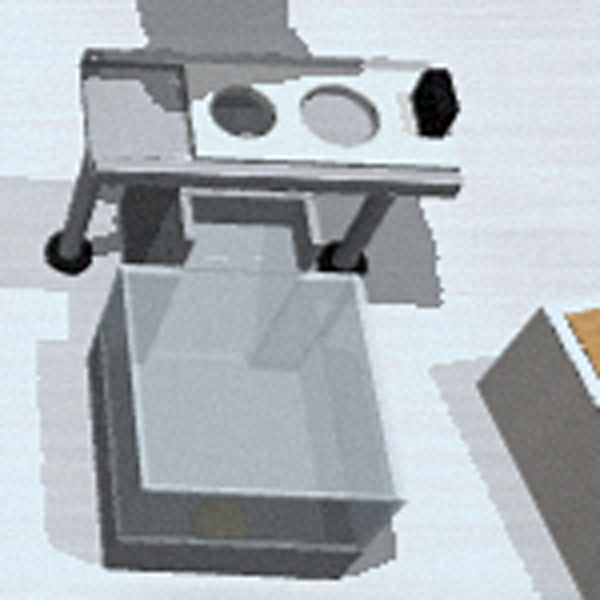

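The round lies in the pan at crop (218,520) and the bore is clear. Next is the second thin round at (0.452, 0.018).

play_rows(
  rows=[
    {"delta_pos": [-0.051,-0.112,-0.05],"rotation": [0,0,0]},
    {"delta_pos": [-0.051,-0.112,-0.05],"rotation": [0,0,0]},
    {"delta_pos": [-0.051,-0.112,-0.05],"rotation": [0,0,0]},
    {"delta_pos": [-0.051,-0.112,-0.05],"rotation": [0,0,0]},
    {"delta_pos": [-0.051,-0.113,-0.05],"rotation": [0,0,0]},
  ],
)

```text
t: 9.4
tool_pos: [0.4514, 0.0165, 0.2135]
eef_rot: [0.019, 1.0, -0.0, 0.001]
force: [0.6, -0.9, 0.1]
opening: 0.701
finger_force: 0.0
```

play_rows(
  rows=[
    {"delta_pos": [0,0,-0.12],"rotation": [0,0,0]},
    {"delta_pos": [0,0,-0.12],"rotation": [0,0,0]},
    {"delta_pos": [0,0,-0.12],"rotation": [0,0,0]},
    {"delta_pos": [0,0,-0.12],"rotation": [0,0,0]},
    {"delta_pos": [0,0,0],"rotation": [0,0,0]},
  ],
)

```text
t: 9.82
tool_pos: [0.4503, 0.0176, 0.0649]
eef_rot: [0.019, 1.0, 0.0, -0.004]
force: [-0.7, -0.2, -0.3]
opening: 0.705
finger_force: 0.0
```

```bash
python3 -c "
from h import *
rounds()"
```

```text
(316, 246) 148.5 [0.6081 0.0029 0.013 ]
(320, 220) 133.0 [0.523  0.0124 0.013 ]
(321, 202) 57.0 [0.457  0.0173 0.013 ]
9.8667 [0.4512 0.0177 0.0677] [0.4 0.8 0.7] 0.697
```

play_rows(
  rows=[
    {"delta_pos": [0.003,0,-0.06],"rotation": [0,0,0]},
    {"delta_pos": [0,0,-0.053],"rotation": [0,0,0]},
    {"delta_pos": [0,0,0],"rotation": [0,0,0]},
    {"delta_pos": [0,0,0],"rotation": [0,0,0]},
  ],
)

```text
t: 10.2
tool_pos: [0.4539, 0.0177, 0.0375]
eef_rot: [0.019, 1.0, -0.0, 0.001]
force: [-0.6, 0.0, -0.8]
opening: 0.699
finger_force: 0.0
```

play_rows(
  rows=[
    {"delta_pos": [0,0,0],"rotation": [0,0,0]},
    {"delta_pos": [0,0,0],"rotation": [0,0,0]},
    {"delta_pos": [0,0,0],"rotation": [0,0,0]},
    {"delta_pos": [0,0,0],"rotation": [0,0,0]},
    {"delta_pos": [0,0,0],"rotation": [0,0,0]},
  ],
  grip=0.2,
  newtons=30,
)

```text
t: 10.62
tool_pos: [0.454, 0.0175, 0.0376]
eef_rot: [0.019, 1.0, -0.0, 0.001]
force: [-0.8, -0.5, 13.5]
opening: 0.4
finger_force: 29.3
```

play_rows(
  rows=[
    {"delta_pos": [0,0,0.1],"rotation": [0,0,0]},
    {"delta_pos": [0,0,0.13],"rotation": [0,0,0]},
    {"delta_pos": [0,0,0.13],"rotation": [0,0,0]},
    {"delta_pos": [0,0,0.13],"rotation": [0,0,0]},
    {"delta_pos": [0,0,0.13],"rotation": [0,0,0]},
  ],
)

```text
t: 11.03
tool_pos: [0.4526, 0.0177, 0.2249]
eef_rot: [0.019, 1.0, -0.0, 0.001]
force: [-0.1, -0.6, -0.3]
opening: 0.397
finger_force: 29.2
```

play_rows(
  rows=[
    {"delta_pos": [0.044,0.113,0.02],"rotation": [0,0,0]},
    {"delta_pos": [0.044,0.113,0.02],"rotation": [0,0,0]},
    {"delta_pos": [0.044,0.113,0],"rotation": [0,0,0]},
    {"delta_pos": [0.044,0.113,0],"rotation": [0,0,0]},
    {"delta_pos": [0.044,0.113,0],"rotation": [0,0,0]},
  ],
)

```text
t: 11.45
tool_pos: [0.5193, 0.1888, 0.2354]
eef_rot: [0.019, 1.0, 0.0, 0.001]
force: [0.6, -0.8, -0.7]
opening: 0.403
finger_force: 29.2
```

play_rows(
  rows=[
    {"delta_pos": [0.044,0.113,0],"rotation": [0,0,0]},
    {"delta_pos": [0.044,0.113,0],"rotation": [0,0,0]},
    {"delta_pos": [0.044,0.113,0],"rotation": [0,0,0]},
    {"delta_pos": [0,0,0],"rotation": [0,0,0]},
    {"delta_pos": [0,0,0],"rotation": [0,0,0]},
  ],
)

```text
t: 11.87
tool_pos: [0.5585, 0.2902, 0.2342]
eef_rot: [0.018, 1.0, 0.0, 0.0]
force: [0.1, -0.2, -0.8]
opening: 0.399
finger_force: 29.2
```

```bash
python3 -c "
from h import *
rounds(z=.211)"
```

```text
(316, 246) 149.5 [0.7199 0.0047 0.211 ]
(320, 220) 132.0 [0.6532 0.0121 0.211 ]
(436, 190) 99.0 [0.5608 0.2939 0.211 ]
11.9167 [0.5583 0.289  0.2343] [ 0.2 -1.4  0.3] 0.397
```

play_rows(
  rows=[
    {"delta_pos": [0,-0.006,-0.03],"rotation": [0,0,0]},
    {"delta_pos": [0,0,-0.03],"rotation": [0,0,0]},
    {"delta_pos": [0,0,-0.02],"rotation": [0,0,0]},
    {"delta_pos": [0,0,0],"rotation": [0,0,0]},
    {"delta_pos": [0,0,0],"rotation": [0,0,0]},
  ],
)

```text
t: 12.33
tool_pos: [0.5588, 0.2864, 0.2093]
eef_rot: [0.019, 1.0, -0.0, -0.0]
force: [0.7, 0.5, -0.7]
opening: 0.398
finger_force: 29.2
```

play_rows(
  rows=[
    {"delta_pos": [0,0,0],"rotation": [0,0,0]},
    {"delta_pos": [0,0,0],"rotation": [0,0,0]},
    {"delta_pos": [0,0,0],"rotation": [0,0,0]},
    {"delta_pos": [0,0,0],"rotation": [0,0,0]},
    {"delta_pos": [0,0,0],"rotation": [0,0,0]},
  ],
  grip=0.6,
)

```text
t: 12.75
tool_pos: [0.5589, 0.2871, 0.21]
eef_rot: [0.019, 1.0, 0.0, 0.0]
force: [-0.6, 0.3, -0.5]
opening: 0.604
finger_force: 0.0
```

play_rows(
  rows=[
    {"delta_pos": [0,0,0.06],"rotation": [0,0,0]},
    {"delta_pos": [0,0,0.13],"rotation": [0,0,0]},
    {"delta_pos": [0,-0.1,0.07],"rotation": [0,0,0]},
    {"delta_pos": [-0.02,-0.13,0],"rotation": [0,0,0]},
    {"delta_pos": [-0.02,-0.13,0],"rotation": [0,0,0]},
  ],
  grip=0.75,
)

```text
t: 13.17
tool_pos: [0.5468, 0.1785, 0.2892]
eef_rot: [0.018, 1.0, 0.0, 0.001]
force: [1.5, -0.5, -0.9]
opening: 0.75
finger_force: 0.0
```

```bash
python3 - <<'E'
from h import *
s=rounds()
c=lambda s,x,y:cv2.resize(s["color"][y:y+150,x:x+150,::-1],(500,500),interpolation=cv2.INTER_CUBIC)
cv2.imwrite("pics/b3.png",cv2.convertScaleAbs(c(s,370,170),alpha=1.4))
E
```

```text
(316, 246) 149.5 [0.6081 0.0029 0.013 ]
(319, 220) 130.0 [0.5227 0.0121 0.013 ]
13.2167 [0.5456 0.1728 0.2886] [ 3.4 -2.8  1.9] 0.749
```

View pics/b3.png

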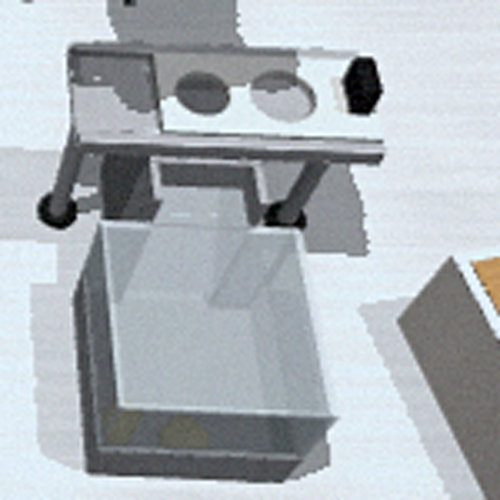

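Both thin rounds are in the pan at crop (120,425) and (183,432), and the bore is clear. Now the thick ones, starting with (0.523, 0.012).

play_rows(
  rows=[
    {"delta_pos": [-0.016,-0.111,-0.06],"rotation": [0,0,0]},
    {"delta_pos": [-0.016,-0.111,-0.06],"rotation": [0,0,0]},
    {"delta_pos": [-0.016,-0.111,-0.06],"rotation": [0,0,0]},
    {"delta_pos": [-0.016,-0.111,-0.06],"rotation": [0,0,0]},
    {"delta_pos": [-0.016,-0.112,-0.06],"rotation": [0,0,0]},
  ],
)

```text
t: 13.63
tool_pos: [0.5224, 0.0109, 0.1974]
eef_rot: [0.019, 1.0, 0.0, 0.0]
force: [0.8, -0.2, -0.2]
opening: 0.752
finger_force: 0.0
```

play_rows(
  rows=[
    {"delta_pos": [0,0,-0.12],"rotation": [0,0,0]},
    {"delta_pos": [0,0,-0.12],"rotation": [0,0,0]},
    {"delta_pos": [0,0,-0.12],"rotation": [0,0,0]},
    {"delta_pos": [0,0,-0.08],"rotation": [0,0,0]},
    {"delta_pos": [0,0,0],"rotation": [0,0,0]},
  ],
)

```text
t: 14.05
tool_pos: [0.5211, 0.0122, 0.062]
eef_rot: [0.019, 1.0, 0.0, -0.003]
force: [-1.3, 0.3, -0.2]
opening: 0.75
finger_force: 0.0
```

```bash
python3 -c "
from h import *
rounds()"
```

```text
(316, 246) 150.5 [0.6082 0.0029 0.013 ]
(319, 221) 94.5 [0.5271 0.0116 0.013 ]
14.1 [0.5221 0.0123 0.0643] [ 0.5  0.4 -0.3] 0.754
```

play_rows(
  rows=[
    {"delta_pos": [0.003,0,-0.06],"rotation": [0,0,0]},
    {"delta_pos": [0,0,-0.045],"rotation": [0,0,0]},
    {"delta_pos": [0,0,0],"rotation": [0,0,0]},
    {"delta_pos": [0,0,0],"rotation": [0,0,0]},
  ],
)

```text
t: 14.43
tool_pos: [0.5243, 0.0123, 0.0357]
eef_rot: [0.019, 1.0, 0.0, 0.001]
force: [0.2, -0.3, 0.3]
opening: 0.746
finger_force: 0.0
```

play_rows(
  rows=[
    {"delta_pos": [0,0,0],"rotation": [0,0,0]},
    {"delta_pos": [0,0,0],"rotation": [0,0,0]},
    {"delta_pos": [0,0,0],"rotation": [0,0,0]},
    {"delta_pos": [0,0,0],"rotation": [0,0,0]},
    {"delta_pos": [0,0,0],"rotation": [0,0,0]},
  ],
  grip=0.2,
  newtons=30,
)

```text
t: 14.85
tool_pos: [0.5245, 0.0122, 0.0361]
eef_rot: [0.019, 1.0, -0.0, 0.001]
force: [-0.5, 0.5, 10.1]
opening: 0.474
finger_force: 29.2
```

play_rows(
  rows=[
    {"delta_pos": [0,0,0.1],"rotation": [0,0,0]},
    {"delta_pos": [0,0,0.13],"rotation": [0,0,0]},
    {"delta_pos": [0,0,0.13],"rotation": [0,0,0]},
    {"delta_pos": [0,0,0.13],"rotation": [0,0,0]},
    {"delta_pos": [0,0,0.1],"rotation": [0,0,0]},
  ],
)

```text
t: 15.27
tool_pos: [0.5238, 0.0123, 0.2155]
eef_rot: [0.019, 1.0, -0.0, 0.002]
force: [0.8, -0.8, -0.5]
opening: 0.472
finger_force: 29.5
```

Opening 0.47 against 0.40 is about 6 mm wider, so it is a thick one. It goes to the tray.

play_rows(
  rows=[
    {"delta_pos": [0.02,-0.131,0],"rotation": [0,0,0]},
    {"delta_pos": [0.02,-0.131,0],"rotation": [0,0,0]},
    {"delta_pos": [0.02,-0.131,0],"rotation": [0,0,0]},
    {"delta_pos": [0.02,-0.131,0],"rotation": [0,0,0]},
    {"delta_pos": [0.02,-0.131,0],"rotation": [0,0,0]},
  ],
)

```text
t: 15.68
tool_pos: [0.5536, -0.1861, 0.2127]
eef_rot: [0.019, 1.0, -0.0, 0.001]
force: [0.2, 0.6, 0.1]
opening: 0.47
finger_force: 29.5
```

play_rows(
  rows=[
    {"delta_pos": [0.02,-0.131,0],"rotation": [0,0,0]},
    {"delta_pos": [0.02,-0.131,0],"rotation": [0,0,0]},
    {"delta_pos": [0.02,-0.131,0],"rotation": [0,0,0]},
    {"delta_pos": [0,0,0],"rotation": [0,0,0]},
    {"delta_pos": [0,0,0],"rotation": [0,0,0]},
  ],
)

```text
t: 16.1
tool_pos: [0.5713, -0.304, 0.2118]
eef_rot: [0.02, 1.0, -0.0, 0.0]
force: [-0.3, 0.1, 0.6]
opening: 0.474
finger_force: 29.5
```

```bash
python3 - <<'E'
from h import *
s=rounds(z=.19)
c=lambda s,x,y:cv2.resize(s["color"][y:y+120,x:x+160,::-1],(640,480),interpolation=cv2.INTER_CUBIC)
cv2.imwrite("pics/t1.png",cv2.convertScaleAbs(c(s,130,120),alpha=1.4))
E
```

```text
(316, 246) 150.5 [0.7081 0.0045 0.19  ]
(190, 196) 145.5 [ 0.5733 -0.3063  0.19  ]
16.15 [ 0.5713 -0.3025  0.2118] [-0.2  0.4 -0.2] 0.468
```

View pics/t1.png

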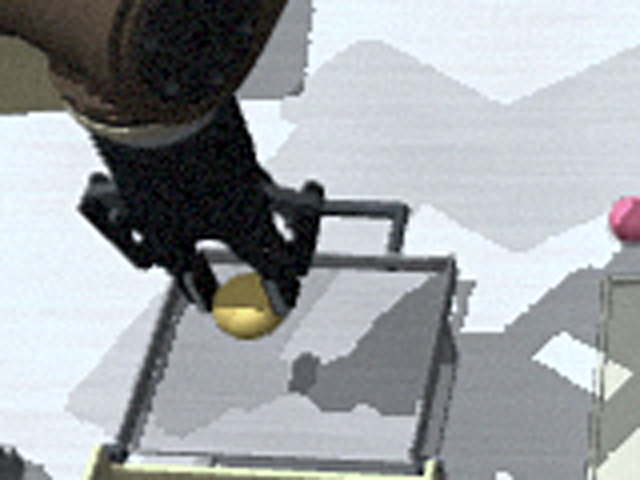

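The round is held level above the tray at scene (190,196). Lowering.

play_rows(
  rows=[
    {"delta_pos": [0,0,-0.1],"rotation": [0,0,0]},
    {"delta_pos": [0,0,-0.1],"rotation": [0,0,0]},
    {"delta_pos": [0,0,-0.05],"rotation": [0,0,0]},
    {"delta_pos": [0,0,-0.025],"rotation": [0,0,0]},
    {"delta_pos": [0,0,0],"rotation": [0,0,0]},
  ],
)

```text
t: 16.57
tool_pos: [0.5715, -0.3007, 0.128]
eef_rot: [0.018, 1.0, 0.001, -0.001]
force: [-0.6, 0.4, 0.6]
opening: 0.471
finger_force: 29.5
```

play_rows(
  rows=[
    {"delta_pos": [0,0,-0.008],"rotation": [0,0,0]},
    {"delta_pos": [0,0,0],"rotation": [0,0,0]},
    {"delta_pos": [0,0,0],"rotation": [0,0,0]},
  ],
)

```text
t: 16.82
tool_pos: [0.5722, -0.3021, 0.1277]
eef_rot: [0.019, 1.0, -0.0, 0.001]
force: [-0.2, 0.1, -0.8]
opening: 0.476
finger_force: 29.5
```

play_rows(
  rows=[
    {"delta_pos": [0,0,-0.01],"rotation": [0,0,0]},
    {"delta_pos": [0,0,0],"rotation": [0,0,0]},
    {"delta_pos": [0,0,0],"rotation": [0,0,0]},
  ],
)

```text
t: 17.07
tool_pos: [0.5722, -0.3024, 0.1243]
eef_rot: [0.019, 1.0, -0.0, 0.001]
force: [0.0, 0.6, 4.4]
opening: 0.469
finger_force: 30.6
```

play_rows(
  rows=[
    {"delta_pos": [0,0,0],"rotation": [0,0,0]},
    {"delta_pos": [0,0,0],"rotation": [0,0,0]},
    {"delta_pos": [0,0,0],"rotation": [0,0,0]},
    {"delta_pos": [0,0,0],"rotation": [0,0,0]},
  ],
  grip=0.65,
)

```text
t: 17.4
tool_pos: [0.5717, -0.3022, 0.1233]
eef_rot: [0.019, 1.0, 0.0, -0.0]
force: [0.0, 0.1, -0.2]
opening: 0.65
finger_force: 0.0
```

play_rows(
  rows=[
    {"delta_pos": [0,0,0.08],"rotation": [0,0,0]},
    {"delta_pos": [0,0,0.12],"rotation": [0,0,0]},
    {"delta_pos": [0,0,0.12],"rotation": [0,0,0]},
    {"delta_pos": [0.01,0.13,0],"rotation": [0,0,0]},
    {"delta_pos": [0.01,0.13,0],"rotation": [0,0,0]},
  ],
  grip=0.75,
)

```text
t: 17.82
tool_pos: [0.5781, -0.225, 0.2214]
eef_rot: [0.02, 1.0, -0.001, 0.002]
force: [0.3, 0.5, -0.5]
opening: 0.757
finger_force: 0.0
```

```bash
python3 -c "
from h import *
rounds(z=.101);rounds()"
```

```text
(316, 246) 150.5 [0.6579 0.0037 0.101 ]
(201, 215) 152.5 [ 0.5705 -0.3031  0.101 ]
17.8667 [ 0.5778 -0.2177  0.2204] [1.7 5.1 0. ] 0.751
(316, 246) 150.5 [0.6082 0.0029 0.013 ]
(201, 215) 154.5 [ 0.5115 -0.3367  0.013 ]
17.9167 [ 0.5778 -0.22    0.22  ] [ 1.  -0.4 -0.3] 0.75
```

play_rows(
  rows=[
    {"delta_pos": [0.017,0.126,0],"rotation": [0,0,0]},
    {"delta_pos": [0.017,0.126,0],"rotation": [0,0,0]},
    {"delta_pos": [0.017,0.126,0],"rotation": [0,0,0]},
    {"delta_pos": [0.017,0.126,0],"rotation": [0,0,0]},
    {"delta_pos": [0.017,0.126,0],"rotation": [0,0,0]},
  ],
)

```text
t: 18.33
tool_pos: [0.6033, -0.0337, 0.2193]
eef_rot: [0.019, 1.0, 0.0, -0.0]
force: [0.8, -0.2, -0.9]
opening: 0.749
finger_force: 0.0
```

play_rows(
  rows=[
    {"delta_pos": [0.016,0.125,0],"rotation": [0,0,0]},
    {"delta_pos": [0,0,-0.12],"rotation": [0,0,0]},
    {"delta_pos": [0,0,-0.12],"rotation": [0,0,0]},
    {"delta_pos": [0,0,-0.12],"rotation": [0,0,0]},
    {"delta_pos": [0,0,-0.12],"rotation": [0,0,0]},
  ],
)

```text
t: 18.75
tool_pos: [0.608, 0.0025, 0.074]
eef_rot: [0.019, 1.0, -0.0, 0.0]
force: [0.5, -0.4, -0.3]
opening: 0.75
finger_force: 0.0
```

```bash
python3 -c "
from h import *
rounds()
s=rounds()"
```

```text
(316, 247) 117.0 [0.6108 0.0026 0.013 ]
(201, 215) 160.0 [ 0.5116 -0.3358  0.013 ]
18.8 [0.6052 0.0025 0.0672] [-4.2 -0.7 -5.8] 0.752
(316, 247) 120.5 [0.6111 0.0025 0.013 ]
(201, 215) 158.5 [ 0.5116 -0.3358  0.013 ]
18.85 [0.6056 0.0024 0.0705] [-0.3  0.4  0.5] 0.744
```

play_rows(
  rows=[
    {"delta_pos": [0.005,0,-0.06],"rotation": [0,0,0]},
    {"delta_pos": [0,0,-0.06],"rotation": [0,0,0]},
    {"delta_pos": [0,0,0],"rotation": [0,0,0]},
    {"delta_pos": [0,0,0],"rotation": [0,0,0]},
  ],
)

```text
t: 19.18
tool_pos: [0.61, 0.0021, 0.0407]
eef_rot: [0.019, 1.0, 0.0, 0.0]
force: [0.2, -0.2, -0.1]
opening: 0.753
finger_force: 0.0
```

play_rows(
  rows=[
    {"delta_pos": [0,0,0],"rotation": [0,0,0]},
    {"delta_pos": [0,0,0],"rotation": [0,0,0]},
    {"delta_pos": [0,0,0],"rotation": [0,0,0]},
    {"delta_pos": [0,0,0],"rotation": [0,0,0]},
    {"delta_pos": [0,0,0],"rotation": [0,0,0]},
  ],
  grip=0.2,
  newtons=30,
)

```text
t: 19.6
tool_pos: [0.6104, 0.0021, 0.0415]
eef_rot: [0.019, 1.0, -0.0, 0.001]
force: [-1.7, -1.0, 9.4]
opening: 0.415
finger_force: 23.9
```

play_rows(
  rows=[
    {"delta_pos": [0,0,0.1],"rotation": [0,0,0]},
    {"delta_pos": [0,0,0.13],"rotation": [0,0,0]},
    {"delta_pos": [0,0,0.13],"rotation": [0,0,0]},
    {"delta_pos": [0,0,0.13],"rotation": [0,0,0]},
    {"delta_pos": [0,0,0.1],"rotation": [0,0,0]},
  ],
)

```text
t: 20.02
tool_pos: [0.6098, 0.0023, 0.2209]
eef_rot: [0.019, 1.0, -0.0, 0.002]
force: [-0.1, 0.0, 0.3]
opening: 0.2
finger_force: 0.0
```

The grip was too high (TCP 0.041) and the round slipped out. I'll look again and regrip lower.

```bash
python3 -c "
from h import *
rounds()
rounds('top',.013,(250,150,400,300))"
```

```text
(316, 246) 149.5 [0.608  0.0032 0.013 ]
(201, 215) 158.5 [ 0.5114 -0.3358  0.013 ]
20.0667 [0.6114 0.0022 0.2261] [ 1.8 -1.   4.7] 0.198
20.1167 [0.6112 0.0022 0.223 ] [ 0.9 -0.8  0.3] 0.2
```

play_rows(
  rows=[
    {"delta_pos": [-0.01,0,-0.12],"rotation": [0,0,0]},
    {"delta_pos": [0,0,-0.12],"rotation": [0,0,0]},
    {"delta_pos": [0,0,-0.12],"rotation": [0,0,0]},
    {"delta_pos": [0,0,-0.12],"rotation": [0,0,0]},
    {"delta_pos": [0,0,0],"rotation": [0,0,0]},
  ],
  grip=0.75,
)

```text
t: 20.53
tool_pos: [0.6036, 0.0025, 0.0667]
eef_rot: [0.019, 1.0, 0.0, -0.005]
force: [-1.3, -0.6, -0.2]
opening: 0.749
finger_force: 0.0
```

play_rows(
  rows=[
    {"delta_pos": [0.002,0.002,-0.065],"rotation": [0,0,0]},
    {"delta_pos": [0,0,-0.06],"rotation": [0,0,0]},
    {"delta_pos": [0,0,0],"rotation": [0,0,0]},
    {"delta_pos": [0,0,0],"rotation": [0,0,0]},
  ],
)

```text
t: 20.87
tool_pos: [0.6074, 0.0029, 0.0361]
eef_rot: [0.019, 1.0, 0.0, -0.0]
force: [-0.8, -0.6, 1.2]
opening: 0.755
finger_force: 0.0
```

play_rows(
  rows=[
    {"delta_pos": [0,0,-0.005],"rotation": [0,0,0]},
    {"delta_pos": [0,0,0],"rotation": [0,0,0]},
    {"delta_pos": [0,0,0],"rotation": [0,0,0]},
    {"delta_pos": [0,0,0],"rotation": [0,0,0]},
    {"delta_pos": [0,0,0],"rotation": [0,0,0]},
  ],
  grip=0.2,
  newtons=30,
)

```text
t: 21.28
tool_pos: [0.6079, 0.0028, 0.0354]
eef_rot: [0.019, 1.0, -0.0, 0.001]
force: [-2.3, -0.9, 6.9]
opening: 0.479
finger_force: 29.3
```

play_rows(
  rows=[
    {"delta_pos": [0,0,0.08],"rotation": [0,0,0]},
    {"delta_pos": [0,0,0.1],"rotation": [0,0,0]},
    {"delta_pos": [0,0,0.13],"rotation": [0,0,0]},
    {"delta_pos": [0,0,0.13],"rotation": [0,0,0]},
    {"delta_pos": [0,0,0.13],"rotation": [0,0,0]},
  ],
)

```text
t: 21.7
tool_pos: [0.6068, 0.003, 0.2075]
eef_rot: [0.019, 1.0, 0.0, 0.0]
force: [0.0, -0.1, -0.5]
opening: 0.476
finger_force: 29.6
```

play_rows(
  rows=[
    {"delta_pos": [-0.045,-0.127,0],"rotation": [0,0,0]},
    {"delta_pos": [-0.045,-0.127,0],"rotation": [0,0,0]},
    {"delta_pos": [-0.045,-0.127,0],"rotation": [0,0,0]},
    {"delta_pos": [-0.045,-0.127,0],"rotation": [0,0,0]},
    {"delta_pos": [-0.045,-0.127,0],"rotation": [0,0,0]},
  ],
)

```text
t: 22.12
tool_pos: [0.5387, -0.189, 0.2059]
eef_rot: [0.019, 1.0, -0.0, 0.001]
force: [0.3, -0.2, 0.5]
opening: 0.475
finger_force: 29.6
```

play_rows(
  rows=[
    {"delta_pos": [-0.045,-0.127,0],"rotation": [0,0,0]},
    {"delta_pos": [-0.045,-0.127,0],"rotation": [0,0,0]},
    {"delta_pos": [-0.043,-0.127,0],"rotation": [0,0,0]},
    {"delta_pos": [0,0,-0.08],"rotation": [0,0,0]},
    {"delta_pos": [0,0,-0.08],"rotation": [0,0,0]},
  ],
)

```text
t: 22.53
tool_pos: [0.4993, -0.3045, 0.1581]
eef_rot: [0.021, 1.0, -0.001, 0.002]
force: [0.6, -0.4, -1.4]
opening: 0.476
finger_force: 29.6
```

play_rows(
  rows=[
    {"delta_pos": [0,0,-0.06],"rotation": [0,0,0]},
    {"delta_pos": [0,0,-0.025],"rotation": [0,0,0]},
    {"delta_pos": [0,0,0],"rotation": [0,0,0]},
    {"delta_pos": [0,0,0],"rotation": [0,0,0]},
  ],
)

```text
t: 22.87
tool_pos: [0.5001, -0.3019, 0.1319]
eef_rot: [0.019, 1.0, -0.0, 0.0]
force: [-0.6, 0.4, 0.1]
opening: 0.473
finger_force: 29.6
```

play_rows(
  rows=[
    {"delta_pos": [0,0,-0.015],"rotation": [0,0,0]},
    {"delta_pos": [0,0,-0.01],"rotation": [0,0,0]},
    {"delta_pos": [0,0,0],"rotation": [0,0,0]},
    {"delta_pos": [0,0,0],"rotation": [0,0,0]},
  ],
)

```text
t: 23.2
tool_pos: [0.4999, -0.3018, 0.1237]
eef_rot: [0.019, 1.0, -0.0, 0.0]
force: [-0.2, 0.0, -0.4]
opening: 0.473
finger_force: 29.6
```

play_rows(
  rows=[
    {"delta_pos": [0,0,0],"rotation": [0,0,0]},
    {"delta_pos": [0,0,0],"rotation": [0,0,0]},
    {"delta_pos": [0,0,0],"rotation": [0,0,0]},
    {"delta_pos": [0,0,0],"rotation": [0,0,0]},
  ],
  grip=0.65,
)

```text
t: 23.53
tool_pos: [0.4998, -0.3019, 0.1236]
eef_rot: [0.019, 1.0, -0.0, 0.0]
force: [0.3, 0.3, 0.8]
opening: 0.651
finger_force: 0.0
```

play_rows(
  rows=[
    {"delta_pos": [0,0,0.08],"rotation": [0,0,0]},
    {"delta_pos": [0,0,0.12],"rotation": [0,0,0]},
    {"delta_pos": [0,0,0.12],"rotation": [0,0,0]},
    {"delta_pos": [-0.08,0,0],"rotation": [0,0,0]},
    {"delta_pos": [0,0,0],"rotation": [0,0,0]},
  ],
)

```text
t: 23.95
tool_pos: [0.4741, -0.3018, 0.2213]
eef_rot: [0.019, 1.0, -0.001, 0.001]
force: [0.4, 0.3, 0.6]
opening: 0.649
finger_force: 0.0
```

```bash
python3 - <<'E'
from h import *
s=rounds(z=.101)
c=lambda s,x,y:cv2.resize(s["color"][y:y+120,x:x+160,::-1],(640,480),interpolation=cv2.INTER_CUBIC)
cv2.imwrite("pics/t2.png",cv2.convertScaleAbs(c(s,130,130),alpha=1.4))
E
```

```text
(201, 215) 159.0 [ 0.5706 -0.3025  0.101 ]
(206, 194) 143.0 [ 0.4997 -0.3018  0.101 ]
24.0 [ 0.4748 -0.3018  0.2204] [ 0.3  0.1 -0.9] 0.647
```

View pics/t2.png

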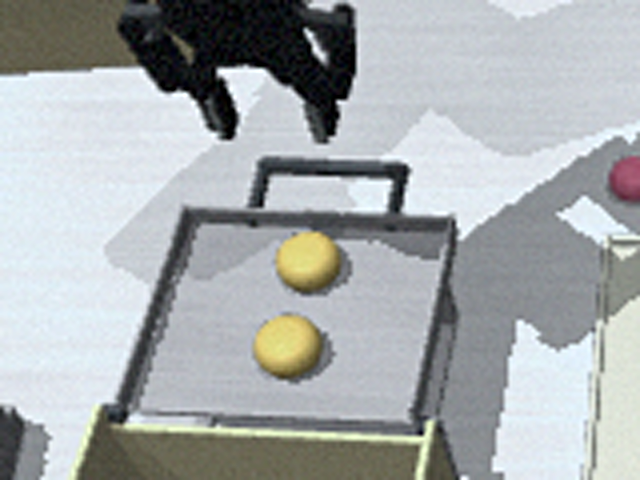

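The picture shows both thick rounds on the tray at scene (206,194) and (201,215), with the handle bar midpoint at (213,172). Next is the handle position and wrist range.

```bash
python3 - <<'E'
from h import *
import pickle
S=pickle.load(open("scene0.pkl","rb"));T=pickle.load(open("top0.pkl","rb"))
print(tri(T,(458,295.7),S,(213,171.5)),onz(S,213.2,171.7,.098),onz(T,458,295.7,.098))
print(onz(S,194.5,170.7,.098),onz(S,232,172.5,.098),onz(T,434,291.5,.098),onz(T,483,300,.098))
st=robot.read_state();print(np.round(st["joints"],3),st["tool_pos"])
E
```

```text
(array([ 0.41278626, -0.30017046,  0.09643688]), np.float64(0.0016303084981391148)) [ 0.41508088 -0.29800131  0.098     ] [ 0.41277392 -0.30049361  0.098     ]
[ 0.41210577 -0.35298435  0.098     ] [ 0.41728166 -0.24303623  0.098     ] [ 0.41536251 -0.24871883  0.098     ] [ 0.41024452 -0.35421936  0.098     ]
[-0.684  0.439  1.753  0.     0.948 -2.216] [ 0.47484675 -0.30183537  0.22036137]
```

play_rows(
  rows=[
    {"delta_pos": [-0.04,0,0],"rotation": [0,0,-0.155]},
    {"delta_pos": [-0.04,0,0],"rotation": [0,0,-0.155]},
    {"delta_pos": [-0.04,0,0],"rotation": [0,0,-0.155]},
    {"delta_pos": [-0.04,0.004,0],"rotation": [0,0,-0.155]},
    {"delta_pos": [-0.04,0,0],"rotation": [0,0,-0.155]},
  ],
  grip=0.42,
)

```text
t: 24.42
tool_pos: [0.4155, -0.3005, 0.2187]
eef_rot: [0.32, 0.947, 0.0, -0.001]
force: [-0.1, 1.0, 0.4]
opening: 0.418
finger_force: 0.0
```

play_rows(
  rows=[
    {"delta_pos": [0,0,0],"rotation": [0,0,-0.155]},
    {"delta_pos": [0,0,0],"rotation": [0,0,-0.155]},
    {"delta_pos": [0,0,0],"rotation": [0,0,-0.155]},
    {"delta_pos": [0,0,0],"rotation": [0,0,-0.155]},
    {"delta_pos": [0,0,0],"rotation": [0,0,-0.155]},
  ],
)

```text
t: 24.83
tool_pos: [0.416, -0.3007, 0.2187]
eef_rot: [0.59, 0.808, 0.0, -0.001]
force: [-0.1, 0.2, -0.8]
opening: 0.419
finger_force: 0.0
```

play_rows(
  rows=[
    {"delta_pos": [0,0,0],"rotation": [0,0,-0.155]},
    {"delta_pos": [0,0,0],"rotation": [0,0,-0.155]},
    {"delta_pos": [0,0,0],"rotation": [0,0,-0.155]},
    {"delta_pos": [0,0,0],"rotation": [0,0,0]},
    {"delta_pos": [0,0,0],"rotation": [0,0,0]},
  ],
)

```text
t: 25.25
tool_pos: [0.416, -0.3006, 0.2189]
eef_rot: [0.723, 0.691, 0.0, -0.0]
force: [0.0, -0.4, 0.1]
opening: 0.422
finger_force: 0.0
```

play_rows(
  rows=[
    {"delta_pos": [-0.008,0,-0.1],"rotation": [0,0,0]},
    {"delta_pos": [0,0,-0.1],"rotation": [0,0,0]},
    {"delta_pos": [0,0,-0.06],"rotation": [0,0,0]},
    {"delta_pos": [0,0,0],"rotation": [0,0,0]},
  ],
)

```text
t: 25.58
tool_pos: [0.4124, -0.2998, 0.1382]
eef_rot: [0.723, 0.691, -0.0, -0.003]
force: [-0.4, 0.6, -0.2]
opening: 0.42
finger_force: 0.0
```

play_rows(
  rows=[
    {"delta_pos": [0,0,-0.06],"rotation": [0,0,0]},
    {"delta_pos": [0,0,-0.05],"rotation": [0,0,0]},
    {"delta_pos": [0,0,0],"rotation": [0,0,0]},
    {"delta_pos": [0,0,0],"rotation": [0,0,0]},
  ],
)

```text
t: 25.92
tool_pos: [0.4136, -0.3008, 0.1089]
eef_rot: [0.724, 0.69, 0.0, -0.0]
force: [0.2, 0.2, 1.1]
opening: 0.418
finger_force: 0.0
```

play_rows(
  rows=[
    {"delta_pos": [0,0,0],"rotation": [0,0,0]},
    {"delta_pos": [0,0,0],"rotation": [0,0,0]},
    {"delta_pos": [0,0,0],"rotation": [0,0,0]},
    {"delta_pos": [0,0,0],"rotation": [0,0,0]},
    {"delta_pos": [0,0,0],"rotation": [0,0,0]},
  ],
  grip=0,
  newtons=40,
)

```text
t: 26.33
tool_pos: [0.4135, -0.301, 0.1097]
eef_rot: [0.724, 0.69, -0.0, 0.001]
force: [-2.3, -0.4, 5.7]
opening: 0.122
finger_force: 39.0
```

play_rows(
  rows=[
    {"delta_pos": [0.007,0,0.068],"rotation": [0,0,0]},
    {"delta_pos": [0.013,-0.001,0.067],"rotation": [0,0,0]},
    {"delta_pos": [0.02,-0.001,0.065],"rotation": [0,0,0]},
    {"delta_pos": [0.027,-0.001,0.063],"rotation": [0,0,0]},
    {"delta_pos": [0,0,0],"rotation": [0,0,0]},
  ],
)

```text
t: 26.75
tool_pos: [0.4336, -0.3017, 0.191]
eef_rot: [0.724, 0.69, -0.0, 0.001]
force: [-10.4, -2.7, 1.6]
opening: 0.12
finger_force: 39.5
```

play_rows(
  rows=[
    {"delta_pos": [0.033,-0.001,0.06],"rotation": [0,0,0]},
    {"delta_pos": [0.038,-0.002,0.057],"rotation": [0,0,0]},
    {"delta_pos": [0.043,-0.002,0.052],"rotation": [0,0,0]},
    {"delta_pos": [0.05,-0.002,0.048],"rotation": [0,0,0]},
    {"delta_pos": [0,0,0],"rotation": [0,0,0]},
  ],
)

```text
t: 27.17
tool_pos: [0.4821, -0.3036, 0.257]
eef_rot: [0.724, 0.69, -0.001, -0.0]
force: [-26.0, 1.1, 25.9]
opening: 0.115
finger_force: 41.2
```

play_rows(
  rows=[
    {"delta_pos": [0.04,-0.002,0.032],"rotation": [0,0,0]},
    {"delta_pos": [0.042,-0.002,0.03],"rotation": [0,0,0]},
    {"delta_pos": [0,0,0],"rotation": [0,0,0]},
    {"delta_pos": [0,0,0],"rotation": [0,0,0]},
    {"delta_pos": [0,0,0],"rotation": [0,0,0]},
  ],
)

```text
t: 27.58
tool_pos: [0.5057, -0.3046, 0.2743]
eef_rot: [0.724, 0.69, -0.001, 0.0]
force: [-17.7, 5.3, 24.0]
opening: 0.119
finger_force: 42.0
```

```bash
python3 - <<'E'
from h import *
s=rounds(z=.018)
c=lambda s,x,y:cv2.resize(s["color"][y:y+210,x:x+280,::-1],(800,600),interpolation=cv2.INTER_CUBIC)
cv2.imwrite("pics/t3.png",cv2.convertScaleAbs(c(s,110,110),alpha=1.4))
E
```

```text
(196, 275) 174.0 [ 0.7027 -0.3111  0.018 ]
(202, 255) 182.0 [ 0.6459 -0.305   0.018 ]
27.6333 [ 0.5056 -0.3046  0.2743] [-17.2   4.7  23.2] 0.119
```

View pics/t3.png

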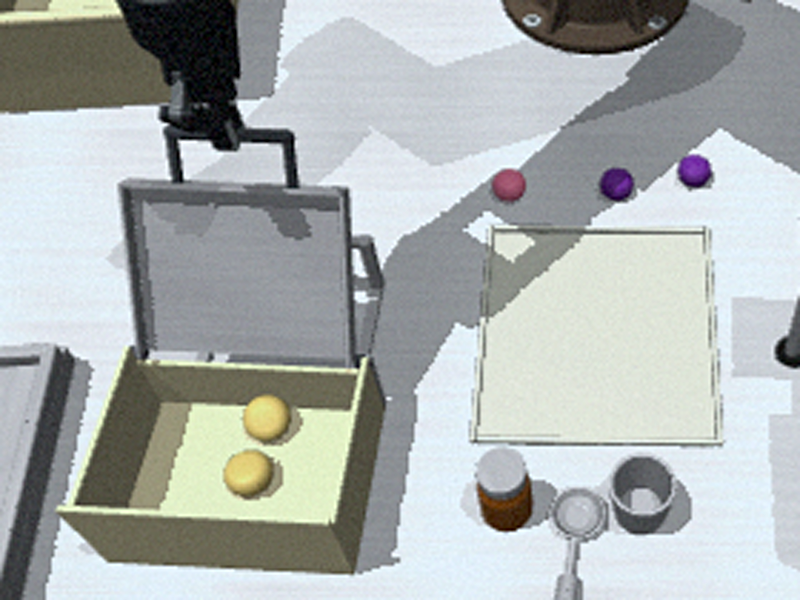

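Both thick rounds lie in the tub at scene (202,255) and (196,275), the tray is up and empty, and the mat is empty. Now I lower along the same arc.

play_rows(
  rows=[
    {"delta_pos": [-0.042,0.002,-0.03],"rotation": [0,0,0]},
    {"delta_pos": [-0.04,0.002,-0.032],"rotation": [0,0,0]},
    {"delta_pos": [-0.05,0.002,-0.048],"rotation": [0,0,0]},
    {"delta_pos": [-0.043,0.002,-0.052],"rotation": [0,0,0]},
    {"delta_pos": [0,0,0],"rotation": [0,0,0]},
  ],
)

```text
t: 28.05
tool_pos: [0.4516, -0.3024, 0.2215]
eef_rot: [0.724, 0.689, -0.001, -0.001]
force: [-10.7, -0.5, 5.1]
opening: 0.117
finger_force: 41.0
```

play_rows(
  rows=[
    {"delta_pos": [-0.038,0.002,-0.057],"rotation": [0,0,0]},
    {"delta_pos": [-0.033,0.001,-0.06],"rotation": [0,0,0]},
    {"delta_pos": [-0.027,0.001,-0.063],"rotation": [0,0,0]},
    {"delta_pos": [-0.02,0.001,-0.065],"rotation": [0,0,0]},
    {"delta_pos": [0,0,0],"rotation": [0,0,0]},
  ],
)

```text
t: 28.47
tool_pos: [0.4184, -0.301, 0.1472]
eef_rot: [0.724, 0.689, -0.0, -0.0]
force: [-1.1, -2.5, -0.7]
opening: 0.122
finger_force: 41.2
```

play_rows(
  rows=[
    {"delta_pos": [-0.013,0.001,-0.067],"rotation": [0,0,0]},
    {"delta_pos": [-0.005,0,-0.04],"rotation": [0,0,0]},
    {"delta_pos": [-0.002,0,-0.028],"rotation": [0,0,0]},
    {"delta_pos": [0,0,0],"rotation": [0,0,0]},
    {"delta_pos": [0,0,0],"rotation": [0,0,0]},
  ],
)

```text
t: 28.88
tool_pos: [0.4136, -0.3014, 0.1092]
eef_rot: [0.724, 0.69, -0.0, 0.001]
force: [-3.3, -3.9, -0.7]
opening: 0.118
finger_force: 44.2
```

play_rows(
  rows=[
    {"delta_pos": [0,0,0],"rotation": [0,0,0]},
    {"delta_pos": [0,0,0],"rotation": [0,0,0]},
    {"delta_pos": [0,0,0],"rotation": [0,0,0]},
    {"delta_pos": [0,0,0],"rotation": [0,0,0]},
  ],
  grip=0.42,
)

```text
t: 29.22
tool_pos: [0.4136, -0.3006, 0.1087]
eef_rot: [0.724, 0.689, 0.0, 0.0]
force: [0.3, -0.1, -0.3]
opening: 0.42
finger_force: 0.0
```

play_rows(
  rows=[
    {"delta_pos": [0,0,0.06],"rotation": [0,0,0]},
    {"delta_pos": [0,0,0.12],"rotation": [0,0,0]},
    {"delta_pos": [0,0,0.12],"rotation": [0,0,0]},
    {"delta_pos": [0,0,0.1],"rotation": [0,0,0]},
    {"delta_pos": [0,0,0],"rotation": [0,0,0]},
  ],
)

```text
t: 29.63
tool_pos: [0.4147, -0.3017, 0.2338]
eef_rot: [0.724, 0.69, 0.0, 0.004]
force: [-0.4, 0.4, 0.2]
opening: 0.419
finger_force: 0.0
```

```bash
python3 - <<'E'
from h import *
s=rounds(z=.018)
cv2.imwrite("pics/end.png",cv2.convertScaleAbs(cv2.resize(s["color"][110:360,110:510,::-1],(800,500),interpolation=cv2.INTER_CUBIC),alpha=1.4))
E
```

```text
(196, 276) 178.5 [ 0.7055 -0.3099  0.018 ]
(202, 256) 177.0 [ 0.6461 -0.307   0.018 ]
29.6833 [ 0.4141 -0.3012  0.2312] [ 0.5 -0.2  0.2] 0.423
```

View pics/end.png

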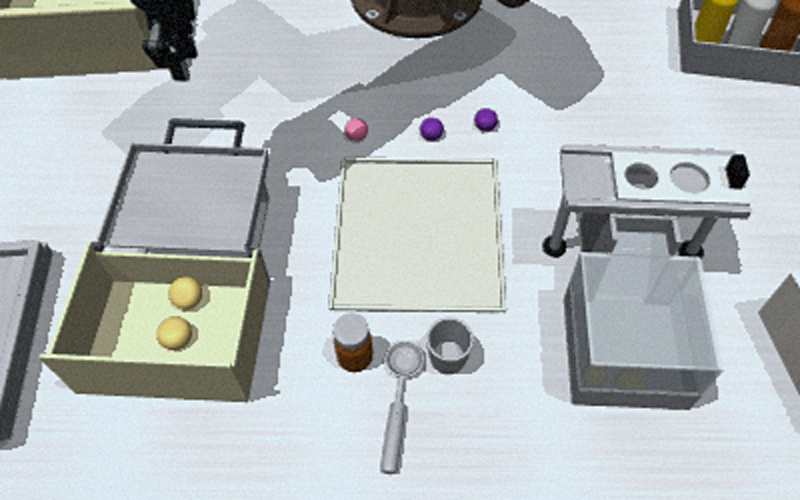

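The final view shows the tray down, two rounds in the tub, two in the hooded pan, the slide home, the mat empty and the bystanders in place. Handing in.

play_rows(
  rows=[
    {"delta_pos": [0,0,0],"rotation": [0,0,0]},
    {"delta_pos": [0,0,0],"rotation": [0,0,0]},
    {"delta_pos": [0,0,0],"rotation": [0,0,0]},
    {"delta_pos": [0,0,0],"rotation": [0,0,0]},
    {"delta_pos": [0,0,0],"rotation": [0,0,0]},
  ],
)

```text
t: 30.1
tool_pos: [0.4133, -0.3006, 0.2276]
eef_rot: [0.724, 0.689, -0.0, -0.001]
force: [0.8, -0.1, 0.3]
opening: 0.424
finger_force: 0.0
```

```bash
python3 -c "
from h import *
rounds(z=.018)
print(robot.close_job())"
```

```text
(196, 276) 178.5 [ 0.7054 -0.3098  0.018 ]
(202, 256) 175.0 [ 0.6461 -0.307   0.018 ]
30.15 [ 0.4133 -0.3006  0.2278] [-0.  -0.4  0.3] 0.421
the job is handed in; nothing more can be done
None
```

The job is handed in with no verdict returned: the final picture shows the slide home, two thin rounds in the pan, two thick ones in the tub and the tray flat, but a 123 N wrist-force reading when the slide hit its stop exceeds the 120 N limit and may fail the run; I judged the thick rounds by grip width (about 6 mm wider), not by trying them in the bore.

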